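Slide a vial holder onto the bench rail and load it

ROBOT

A 6-joint arm with a two-finger parallel gripper is mounted at the origin on a cart in front of the work surface, level with it; the furniture and walls round the work are solid. World frame = base frame: x ahead of the robot, y to its left, z up, the work surface at z = 0. Lengths are in m, angles in degrees, forces in N, time in s.
With the tool pointing down it reaches from about 0.375 to 0.9 m from the base axis. Payload 3.1 kg.
Tool frame: the origin (TCP) lies on the centre line of the jaws, within the pads' length; the fingertips stand 17 mm ahead of it and the grasp point (between the pads) lies 2 mm behind it; z points along the fingers, y is the line along which they close (so a half turn about z gives the same grasp; the last joint's range is limited). The gripper opens to 87 mm and grips with 3 to 60 N. Pads are 19 mm wide; open, the fingers measure 117 mm over their backs; the gripper's body (75 mm by 190 mm) begins 51 mm behind the grasp point.
Start: joints at [53.944, 30.224, 82.088, -0, 67.689, -10.227], TCP at [0.272, 0.563, 0.24] pointing down, gripper open.
Joint ranges: [-176.69, 176.69], [-43.24, 126.21], [12.49, 139.97], [-82, 262], [0, 151.66], [-163.58, 163.58]. Speed limits (degrees/s): [159.86, 159.86, 180, 180, 180, 180].

INTERFACE

Orientations are given as a 3x3 rotation matrix whose columns are the frame's x, y, z axes.
In Python, from rig import bot, imaging, finder gives the robot as it stands. The module is installed in compiled form; this text tells all that it offers.
- The arm moves only by the tool play_rows, never from a script. Its argument "motion" is a list that holds one entry, the list of rows, each a list of 6 numbers: the shift along the tool's x, y, z in m, then the turn, a rotation vector about the tool's x, y, z in degrees. In form: [[[dx, dy, dz, wx, wy, wz], ...]]. A call has 1 to 8 rows; each row is the pose to reach, as a shift and turn from the pose commanded when the call began, along the tool's axes at that moment; what a row does not reach only later rows make up. A row lasts 1/12 s, in which the tool goes at most 41.7 mm and 7.16 degrees, less where a joint would pass 70% of its speed; a pose out of reach is approached as far as the arm can. A call with a gripper value outside its range is refused whole. "fingers" is the finger opening in m, from 0 to 0.087, set as the call begins (left out, the last holds). The fingers move at their own pace and stop on an object; the grip force is fixed at half the most. Time passes only in rows, so rows that repeat a pose let the fingers close. It gives the time, the measured TCP pose, the force, the opening and the grip force at its end, in the units of the state.
- bot.read_state(): the state, without advancing time (a new reading comes with each control period).
- imaging.capture(name): name is "scene" or "top" or "wrist"; returns a dict with "frame" (420x560x3 uint8, red, green, blue), "camera_matrix" (3x3 intrinsics, pixels), "R" (3x3) and "t" (3): a world point X has camera coordinates R X + t. Camera axes: x right, y down, z forward; pixel columns grow to the right and rows downward; lengths in m; the calibration is good to about 2 mm. The wrist camera is an equidistant fisheye: a pixel r from the principal point sees the ray r / f radians off the axis. A picture is of the moment at which its call begins. There is no depth.
- bot.hand_in(): hands the job in; it is judged then, once.
Trained networks look in the newest picture that a camera, given by its name, has taken for a name from the list of things; names that differ only in an ending like _2 or _b are one class to them, and where a whole thing is asked for, a point or a joint stands for the part that bears it (a point fixed in the world has none). Each returns a list of dicts, best first, with "confidence" (0 to 1); they miss things now and then, are a little off and sometimes report something else, mostly with a low value. They report only what shows in the picture. A call takes as long as a camera call. They do not tell look-alikes from the thing itself.
- finder.recognise(camera, name): "at" ([x, y, z] in m, in world coordinates, good to about 4 mm: the middle of the surface that is visible of it).
- finder.outline_of(camera, name): "pixels" (420x560 bool, what is visible of it).
The state is a dict: "time_s": time; "joint_positions": joint angles; "qvel": joint speeds; "tau": joint torques, N m; "position": TCP position; "tcp_rot": TCP orientation; "force": force on the tool from outside, world axes, zero at the start; "moment": the same for the moment, N m; "opening": opening from 0.0 (shut) to 1.0 (fully open); "grasp_force": force on a finger pad.
Only numpy, scipy, OpenCV 4.12 (cv2) and the standard library are available. Lean on these libraries where they do the work, as an engineer would, in place of code of your own. Each camera call takes 0.05 s, during which the arm holds its last target. There are 200 camera calls.

TASK

Hang the empty vial holder on the bench rail: bring its shoe into the open left end of the channel and slide it along, never forcing it, until it meets the spring buffer of the station stop and the stop's plunger snaps down behind the shoe, without ramming the buffer to its end. Then stand the loose control vial gently in the holder's socket, let go, and leave everything else on the bench where it is.

Things in the scene. Friction and masses are not known exactly. Their poses are not given: they have to be found in the camera images.
- holder: the empty vial holder, 110 g, standing upright and loose on the bench: grey socket block 40 x 40 mm, 38 mm tall, with a white shoe behind it on a neck (10 mm tall, 30 mm long in y). Origin: centre of the block's underside; z up, x to the rear (the shoe). It enters the rail moving along its own -y, shoe level with the channel. Grip it from above across the block's y sides
- holder_shoe (a point): centre of the shoe, at x 37, z 20 mm of the holder; axes as the holder's. The shoe is 12.5 mm deep (x), 30.5 mm tall (z); it runs from y = +18 mm (square rear end) to -18 mm, then tapers to its tip at y = -27 mm, where it is 7.5 mm deep and 19.5 mm tall
- holder_socket (a point): centre of the floor of the holder's round socket: 28 mm wide, 28 mm deep, open upwards, floor 10 mm above the block's underside; axes as the holder's
- rail: the fixed rail stand: aluminium channel 280 mm long on two posts over a grey base plate. Origin: on the bench under the channel's middle; y along the channel to the open end, z up. Channel x -11 to 11, z 100 to 140 mm, slot in the front face (-x), 13 mm tall. A holder on the rail has its origin at x -37, z 100 mm, y along the rail's. At y -108 mm sits another such holder, fixed, with its own vial
- rail_mouth (a point): centre of the channel's open end, at y 140, z 120 mm of the rail, to the robot's left; the other end is capped; axes as the rail's. Inside the channel is 14 mm deep (x) and 32 mm tall (z): 0.75 mm of clearance all round the shoe, 1.5 mm above and below the neck
- plunger (a joint): lift (m) of the spring plunger of the stop clamped on the rail, somewhere from y 5 to 50 mm of the rail (steel barrel, black knob, top at z 170 mm). 0 is down, 0.007 the most. Nose 8 mm along the rail, 5 mm deep in the channel. The shoe's lead lifts it about 4 mm (push 4 to 10 N), it rides on the shoe, then drops to 0 behind the rear end: the holder's origin is then 22 mm past its axis
- buffer (a joint): travel (m) of the stop's spring buffer in the channel, towards the capped end: 0 free, 0.011 at its hard end. The shoe's tip meets it 4 mm before the plunger drops; 2.7 N at first, then 1.8 N per mm. Latched, it stays pressed 3 to 4 mm and keeps the holder against the plunger. Over 0.009 counts as rammed
- control_vial: the loose control vial, 24 mm in diameter, 48 mm tall with its white cap, 30 g, standing on the bench. Origin: centre of its underside; z up
- tally: bystander: hand tally counter, 63 x 52 x 25 mm, on the bench between the working places; origin at its underside
- bottle: bystander: small reagent bottle with screw cap, 48 mm in diameter, 96 mm tall, at the left; origin at its underside
- timer: bystander: bench timer standing on edge, 24 x 72 x 60 mm, behind the rail; origin at its underside
- petri_dish: bystander: closed petri dish, 61 mm in diameter, 16 mm tall, at the left; origin at its underside
Mind the look-alikes: they are no part of the job. What is shaped like the holder but green or pink is not meant.

How it is judged:
By the outcome, as a careful person would: the job done as asked, in the order asked, and still so for the second after the job is handed in, with the robot touching nothing.
It also fails if it takes over 72 s, if anything falls off the work surface, if the arm or the gripper's body presses on something with over 40 N, if the wrist force passes 120 N, or if a joint passes its speed limit or range.

## Working session

There is one attempt and no reset: what is moved stays moved. The work goes in short steps, Python scripts to look and compute and a tool call to move; the robot and the scene stay as the last step left them, time stands still between calls to the robot, and variables do not carry over. Pictures are saved under pics/ and viewed, at most 10 in all, crops included, and the job is handed in when it is done.

Besides the shell and the picture viewer there is one more tool, called after "Emit:" by a JSON object that holds its "op" and its "data", one argument or row to a line. play_rows: Moves the arm, as the interface text tells. Its arguments: {"type":"object","properties":{"motion":{"type":"array"},"fingers":{"type":"number"}},"required":["motion"]}

```bash
mkdir -p pics
cat > h.py <<'E'
import numpy as np, cv2
from rig import bot, imaging, finder
def cap(n, save=None):
    c=imaging.capture(n)
    if save: cv2.imwrite('pics/'+save, cv2.cvtColor(c['frame'],cv2.COLOR_RGB2BGR))
    return c
def ray(c,uv,fish=False):
    K=c['camera_matrix'];R=np.array(c['R']);t=np.array(c['t'])
    d=np.array([(uv[0]-K[0][2])/K[0][0],(uv[1]-K[1][2])/K[1][1]])
    if fish:
        th=np.linalg.norm(d); v=np.r_[d/max(th,1e-9)*np.sin(th),np.cos(th)]
    else: v=np.r_[d,1]
    return -R.T@t, R.T@(v/np.linalg.norm(v))
def atz(c,uv,z,fish=False):
    o,d=ray(c,uv,fish); return o+d*(z-o[2])/d[2]
def tri(rays):
    A=0;b=0
    for o,d in rays:
        P=np.eye(3)-np.outer(d,d);A=A+P;b=b+P@o
    x=np.linalg.solve(A,b); return x,[np.linalg.norm((np.eye(3)-np.outer(d,d))@(x-o)) for o,d in rays]
def proj(c,X,fish=False):
    K=np.array(c['camera_matrix']);p=np.array(c['R'])@np.array(X)+np.array(c['t'])
    if fish:
        r=np.linalg.norm(p[:2]);th=np.arctan2(r,p[2]);d=p[:2]/max(r,1e-9)*th
    else: d=p[:2]/p[2]
    return np.array([K[0][0]*d[0]+K[0][2],K[1][1]*d[1]+K[1][2]])
E
python3 - <<'E'
from h import *
np.set_printoptions(precision=3,suppress=True)
C={n:cap(n,n+'0.png') for n in ['scene','top','wrist']}
for n,c in C.items(): print(n,np.array(c['camera_matrix']).tolist(),-np.array(c['R']).T@np.array(c['t']),np.array(c['R'])[2])
for n in C:
  for k in ['holder','holder_shoe','rail','rail_mouth','plunger','control_vial','tally','bottle','timer','petri_dish']:
    for r in finder.recognise(n,k)[:4]:
      print(n,k,round(r['confidence'],2),np.array(r['at']),proj(C[n],r['at'],n=='wrist').round())
s=bot.read_state();print(s['position'],s['tcp_rot'],s['force'],s['opening'])
b=np.hstack([cv2.imread('pics/scene0.png'),cv2.imread('pics/top0.png')]);
E
```

```text
scene [[428.4532601849061, 0.0, 280.5683453528402], [0.0, 428.4532601849061, 207.12843921410465], [0.0, 0.0, 1.0]] [-0.038 -0.297  0.585] [ 0.683  0.542 -0.49 ]
top [[430.83738371726065, 0.0, 278.32700710524466], [0.0, 430.83738371726065, 208.93477150783224], [0.0, 0.0, 1.0]] [0.468 0.255 0.998] [ 0.138 -0.014 -0.99 ]
wrist [[325.19226210127806, 0.0, 282.96083514497434], [0.0, 325.19226210127806, 207.3023543888565], [0.0, 0.0, 1.0]] [0.197 0.598 0.384] [ 0.272 -0.133 -0.953]
scene holder 0.96 [0.548 0.316 0.035] [232. 238.]
scene holder 0.94 [0.465 0.08  0.029] [292. 299.]
scene holder 0.62 [ 0.436 -0.042  0.026] [340. 338.]
scene holder_shoe 0.89 [ 0.437 -0.036  0.022] [337. 338.]
scene holder_shoe 0.81 [0.551 0.317 0.027] [233. 240.]
scene holder_shoe 0.65 [0.466 0.08  0.03 ] [293. 299.]
scene rail 0.63 [0.601 0.035 0.037] [349. 269.]
scene rail_mouth 0.72 [0.601 0.031 0.04 ] [350. 268.]
scene control_vial 0.47 [0.465 0.318 0.029] [206. 256.]
scene tally 0.61 [0.453 0.211 0.025] [237. 279.]
scene bottle 0.91 [0.518 0.469 0.051] [178. 218.]
scene timer 0.71 [0.599 0.036 0.04 ] [348.
[... 343 characters left out ...]
8 0.09  0.036] [347. 269.]
top rail 0.6 [0.599 0.042 0.015] [365. 212.]
top rail 0.55 [0.466 0.32  0.047] [242. 270.]
top rail_mouth 0.88 [0.599 0.044 0.013] [364. 212.]
top plunger 0.41 [0.624 0.108 0.169] [348. 189.]
top tally 0.81 [0.46  0.218 0.024] [289. 273.]
top tally 0.69 [0.609 0.465 0.02 ] [181. 206.]
top bottle 0.73 [0.53  0.47  0.067] [172. 240.]
top timer 0.82 [0.784 0.22  0.047] [288. 130.]
top petri_dish 0.68 [0.609 0.468 0.017] [180. 207.]
wrist control_vial 0.67 [0.459 0.337 0.012] [206. 350.]
wrist bottle 0.54 [0.51  0.491 0.016] [311. 344.]
[0.272 0.563 0.24 ] [[-0.9    0.436 -0.   ]
 [ 0.436  0.9   -0.   ]
 [ 0.    -0.    -1.   ]] [-0.331  0.157  0.858] 0.9947356278082047
```

View pics/scene0.png

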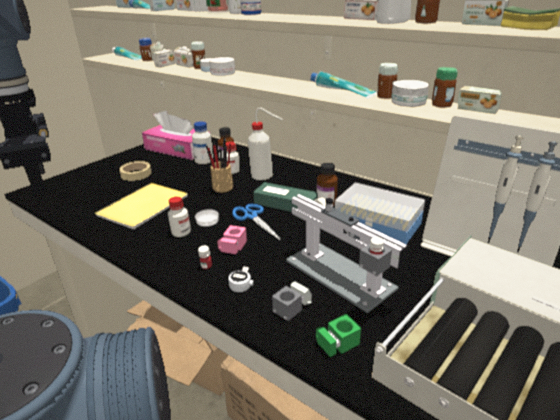

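View pics/top0.png

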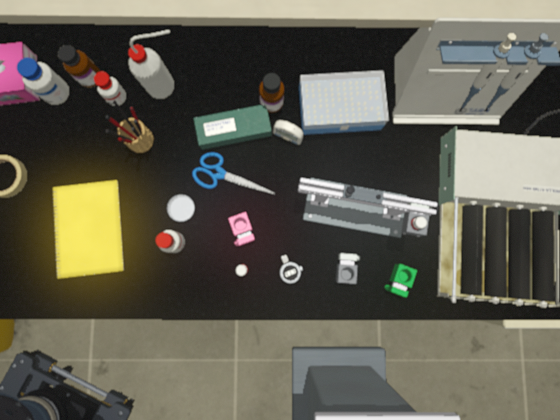

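The scene picture shows three holder-shaped things. In the top view they are pink at (241,228), grey with a white shoe at (347,268) and green at (402,279). Only the grey one fits the description. The vial is at top (241,270), the rail runs from about (300,188) to (435,212), and the knob is near (348,189). I'll confirm in an enlarged crop.

Run:
```python
from h import *
a=cv2.imread('pics/top0.png')[165:305,225:445]; cv2.imwrite('pics/crop1.png',cv2.resize(a,(792,504),interpolation=cv2.INTER_CUBIC))
```

```text
(no output)
```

View pics/crop1.png

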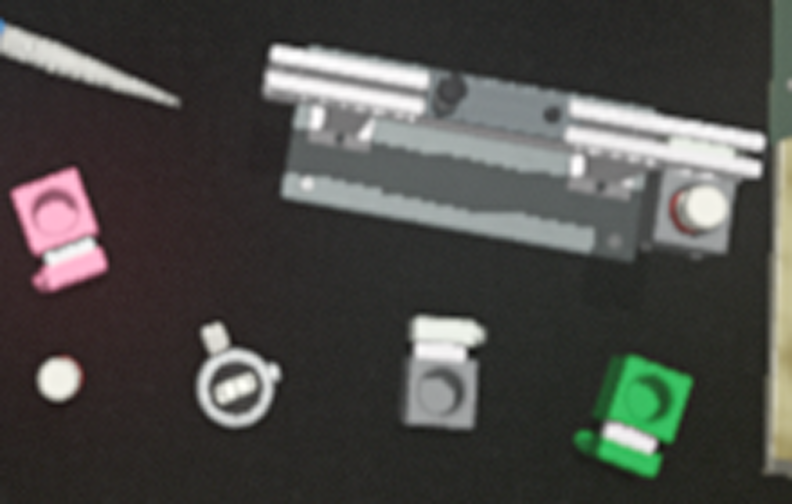

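Emit:
{"op": "play_rows", "data": {
  "motion": [
    [[-0.33,-0.36,0,0,0,-11],[-0.33,-0.36,0,0,0,-11],[-0.33,-0.36,0,0,0,-11],[-0.33,-0.36,0,0,0,-11],[-0.33,-0.36,0,0,0,-11],[-0.33,-0.36,0,0,0,-11],[-0.33,-0.36,0,0,0,-11],[-0.33,-0.36,0,0,0,-11]]
  ]
}}

```text
time_s: 2.32
position: [0.3682, 0.2415, 0.2399]
tcp_rot: [[-0.967, 0.255, 0.001], [0.255, 0.967, 0.0], [-0.001, 0.0, -1.0]]
force: [0.8, 0.4, 0.1]
opening: 1.0
grasp_force: 0.0
```

The crop confirms it: the grey block at crop (440,395), with its white shoe behind it at (447,330) and the tip pointing right (-y), is the holder. The green and pink ones are look-alikes. The knob is at crop (450,90) and the open mouth at (268,75).

Emit:
{"op": "play_rows", "data": {
  "motion": [
    [[-0.125,-0.112,0,0,0,-7],[-0.125,-0.112,0,0,0,-7],[-0.125,-0.112,0,0,0,-7],[-0.125,-0.112,0,0,0,-7],[-0.125,-0.112,0,0,0,-7],[-0.125,-0.112,0,0,0,-7]]
  ]
}}

```text
time_s: 2.82
position: [0.4623, 0.1006, 0.2398]
tcp_rot: [[-0.99, 0.141, 0.002], [0.141, 0.99, -0.0], [-0.002, 0.0, -1.0]]
force: [-0.4, 0.3, -0.3]
opening: 1.001
grasp_force: 0.0
```

Run:
```python
from h import *
np.set_printoptions(precision=3,suppress=True)
c=cap('wrist','w1.png')
import pickle;pickle.dump(c,open('w1.pkl','wb'))
for k in ['holder','holder_shoe','holder_socket','rail','rail_mouth','plunger','buffer','control_vial','tally','timer']:
    for r in finder.recognise('wrist',k)[:4]:
      print(k,round(r['confidence'],2),np.array(r['at']),proj(c,r['at'],True).round())
s=bot.read_state();print(s['time_s'],s['position'],s['tcp_rot'])
```

```text
holder 0.93 [0.555 0.323 0.031] [462. 230.]
holder 0.73 [ 0.445 -0.029  0.03 ] [171. 184.]
holder 0.63 [0.469 0.087 0.035] [272. 190.]
holder_shoe 0.98 [0.556 0.32  0.03 ] [459. 230.]
holder_shoe 0.92 [ 0.444 -0.027  0.031] [173. 183.]
holder_shoe 0.9 [0.473 0.092 0.039] [277. 194.]
holder_shoe 0.23 [0.463 0.317 0.042] [463. 163.]
holder_socket 0.82 [0.472 0.087 0.033] [273. 192.]
holder_socket 0.67 [0.556 0.318 0.032] [459. 231.]
holder_socket 0.63 [ 0.446 -0.031  0.034] [169. 186.]
rail 0.97 [0.598 0.069 0.018] [274. 283.]
rail_mouth 0.92 [0.597 0.067 0.014] [272. 281.]
buffer 0.45 [0.599 0.064 0.014] [270. 283.]
buffer 0.4 [0.477 0.092 0.035] [278. 197.]
control_vial 0.83 [0.465 0.317 0.037] [462. 163.]
tally 0.61 [0.458 0.211 0.027] [379. 165.]
3.3667 [0.46  0.104 0.24 ] [[-0.991  0.135  0.   ]
 [ 0.135  0.991  0.   ]
 [-0.     0.    -1.   ]]
```

View pics/w1.png

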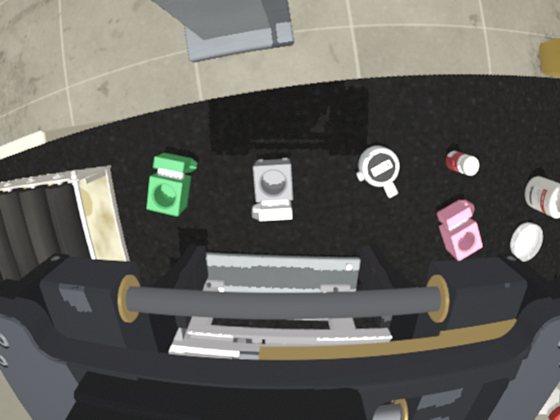

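The wrist picture shows the grey holder at about (272,185), green at (170,183), pink at (460,230) and the vial at (462,163). The gripper hides the rail below row 255. I'll move forward for two views of the rail and holder together.

Emit:
{"op": "play_rows", "data": {
  "motion": [
    [[-0.15,0.077,0,0,0,0],[-0.15,0.077,0,0,0,0],[-0.15,0.077,0,0,0,0],[-0.15,0.077,0,0,0,0],[-0.15,0.077,0,0,0,0],[-0.15,0.077,0,0,0,0]]
  ]
}}

```text
time_s: 3.87
position: [0.6208, 0.1596, 0.2386]
tcp_rot: [[-0.991, 0.135, 0.0], [0.135, 0.991, -0.0], [-0.0, -0.0, -1.0]]
force: [-1.1, 0.2, 0.6]
opening: 1.0
grasp_force: 0.0
```

Run:
```python
from h import *
import pickle
c=cap('wrist','w2.png');pickle.dump(c,open('w2.pkl','wb'))
for k in ['holder','rail','rail_mouth','plunger','control_vial']:
    for r in finder.recognise('wrist',k)[:3]: print(k,round(r['confidence'],2),np.array(r['at']).round(3),proj(c,r['at'],True).round())
print(bot.read_state()['position'])
```

```text
holder 0.73 [ 0.451 -0.028  0.027] [107.  68.]
holder 0.56 [0.469 0.091 0.036] [201.  57.]
rail 0.62 [0.601 0.064 0.105] [178. 195.]
rail_mouth 0.74 [0.598 0.062 0.104] [176. 192.]
plunger 0.56 [0.62  0.108 0.17 ] [213. 236.]
control_vial 0.87 [0.466 0.32  0.043] [411.  31.]
[0.61788071 0.15852564 0.23990207]
```

Emit:
{"op": "play_rows", "data": {
  "motion": [
    [[-0.014,-0.1,0,0,0,0],[-0.014,-0.1,0,0,0,0],[-0.014,-0.1,0,0,0,0],[-0.014,-0.1,0,0,0,0],[-0.014,-0.1,0,0,0,0]]
  ]
}}

```text
time_s: 4.58
position: [0.6189, 0.0569, 0.24]
tcp_rot: [[-0.99, 0.139, 0.0], [0.139, 0.99, 0.001], [-0.0, 0.001, -1.0]]
force: [0.5, 0.9, 0.2]
opening: 0.996
grasp_force: 0.0
```

Run:
```python
from h import *
import pickle
c=cap('wrist','w3.png');pickle.dump(c,open('w3.pkl','wb'))
print(bot.read_state()['position'],bot.read_state()['time_s'])
a=cv2.imread('pics/w2.png');b=cv2.imread('pics/w3.png')
cv2.imwrite('pics/cmp23.png',np.vstack([a[100:400,:],b[100:400,:]]))
```

```text
[0.61892883 0.05792345 0.2399973 ] 4.6333
```

View pics/cmp23.png

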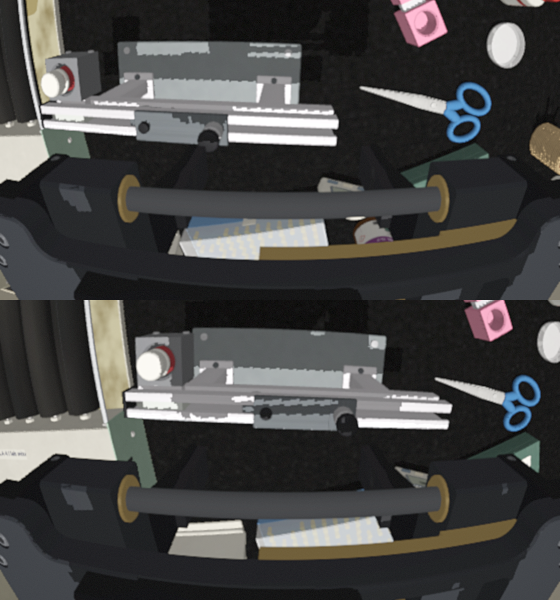

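Both views show the rail clearly. The mouth end is at about (338,230) in w2 and (450,405) on the composite (w3 row 205). The knob is at w2 (208,240). The capped end has the fixed holder and its vial. I'll zoom on both ends.

Run:
```python
from h import *
a=cv2.imread('pics/w2.png');b=cv2.imread('pics/w3.png')
def z(im,u,v): return cv2.resize(im[v:v+50,u:u+66],None,fx=6,fy=6,interpolation=cv2.INTER_NEAREST)
cv2.imwrite('pics/z1.png',np.vstack([np.hstack([z(a,285,195),z(a,30,195)]),np.hstack([z(b,400,190),z(b,110,182)])]))
```

```text
(no output)
```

View pics/z1.png

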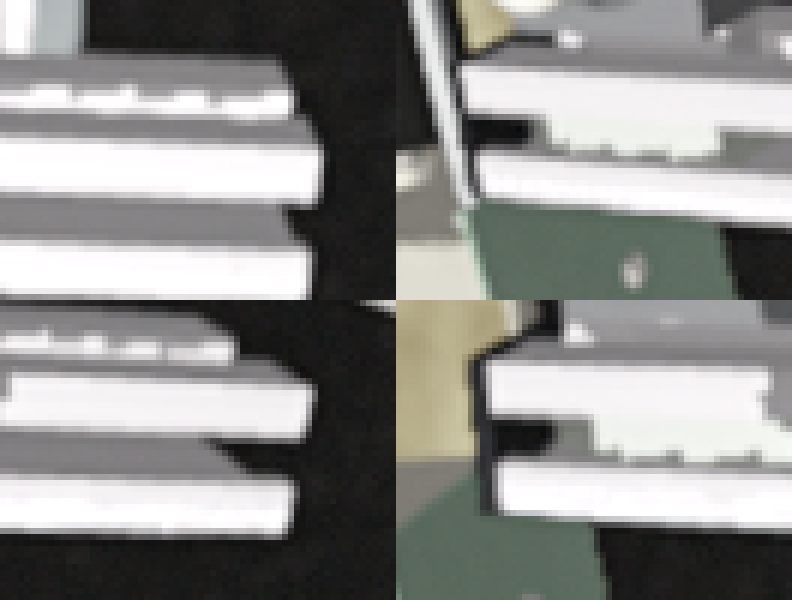

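The zoom shows the top face as two white lips (front and rear) with a slot between, so I can read the corners directly and triangulate them. Then back over the holder for its pose.

Emit:
{"op": "play_rows", "data": {
  "motion": [
    [[0.15,0.01,0,0,0,0],[0.15,0.01,0,0,0,0],[0.15,0.01,0,0,0,0],[0.15,0.01,0,0,0,0],[0.15,0.01,0,0,0,0],[0.15,0.01,0,0,0,0]]
  ]
}}

```text
time_s: 5.13
position: [0.4707, 0.0899, 0.2401]
tcp_rot: [[-0.991, 0.133, 0.001], [0.133, 0.991, 0.0], [-0.001, 0.0, -1.0]]
force: [1.6, 0.5, -0.4]
opening: 0.997
grasp_force: 0.0
```

```bash
cat > fit.py <<'E'
from h import *
import pickle
from scipy.optimize import minimize
def box(x0,x1,y0,y1,z0,z1): return np.array([[x,y,z] for x in(x0,x1) for y in(y0,y1) for z in(z0,z1)])/1000
HOLDER=[box(-20,20,-20,20,0,38),box(18,32,-15,15,15,25),
 np.vstack([box(30.75,43.25,-18,18,4.75,35.25),box(33.25,40.75,-27,-26.9,10.25,29.75)])]
def sil(c,p,parts,fish,S=4):
    m=np.zeros((420*S,560*S),np.uint8);cs,sn=np.cos(p[2]),np.sin(p[2])
    z=p[3] if len(p)>3 else 0
    for P in parts:
        W=np.c_[p[0]+cs*P[:,0]-sn*P[:,1],p[1]+sn*P[:,0]+cs*P[:,1],P[:,2]+z]
        q=np.array([proj(c,w,fish) for w in W])
        h=cv2.convexHull(((q+.5)*S).astype(np.float32)).round().astype(np.int32)
        cv2.fillConvexPoly(m,h,255)
    return cv2.resize(m,(560,420),interpolation=cv2.INTER_AREA)/255.
def fit(views,parts,p0,d):
    def f(p): return sum(np.abs(sil(c,p,parts,fi)-m).sum()/m.sum() for c,m,fi in views)
    sim=np.vstack([p0]+[np.array(p0)+np.eye(len(p0))[i]*d[i] for i in range(len(p0))])
    r=minimize(f,p0,method='Nelder-Mead',options=dict(initial_simplex=sim,xatol=1e-5,fatol=1e-4)); return r.x,r.fun
E
python3 - <<'E'
from fit import *
np.set_printoptions(precision=4,suppress=True)
c2,c3=[pickle.load(open(f'w{i}.pkl','rb')) for i in(2,3)]
for n,a,b in [('mouth front',(338.2,219.2),(452.2,204.2)),('mouth rear',(335.8,244.2),(447.8,229.2)),('cap front',(40.7,205.3),(124.7,191.8)),('cap rear',(43.2,227.3),(126.3,217.0)),('knob',(208,240),(346,225))]:
    print(n,*tri([ray(c2,a,True),ray(c3,b,True)]),atz(c2,a,.14,True),atz(c3,b,.14,True))
c=cap('wrist','w4.png');pickle.dump(c,open('w4.pkl','wb'));t=cap('top')
V=[]
for n,cc in(('wrist',c),('top',t)):
  for r in finder.outline_of(n,'holder')[:4]:
    m=r['pixels'];v,u=np.nonzero(m);x=atz(cc,(u.mean(),v.mean()),.025,n=='wrist');print(n,round(r['confidence'],2),m.sum(),x,cc['frame'][m].mean(0))
    if np.linalg.norm(x[:2]-[.473,.087])<.03: V.append((cc,m.astype(float),n=='wrist'))
np.save('hv.npy',np.array([v[1] for v in V]))
for vs in (V,V[:1],V[1:]): print(fit(vs,HOLDER,[.468,.087,-.09],[.005,.005,.05]))
print(fit(V,HOLDER,[.468,.087,-.09,0.],[.005,.005,.05,.005]))
s=bot.read_state();print(s['position'],s['tcp_rot'],s['time_s'])
E
```

```text
mouth front [0.6305 0.2022 0.1416] [np.float64(0.00014622675503069395), np.float64(0.00014622675503067983)] [0.631  0.2024 0.14  ] [0.6313 0.2031 0.14  ]
mouth rear [0.6528 0.1986 0.1414] [np.float64(0.0007242907142656406), np.float64(0.0007242907142655963)] [0.6527 0.1988 0.14  ] [0.6543 0.1995 0.14  ]
cap front [ 0.5815 -0.0746  0.1386] [np.float64(5.910501669730584e-05), np.float64(5.9105016697566524e-05)] [ 0.5812 -0.0732  0.14  ] [ 0.5813 -0.0738  0.14  ]
cap rear [ 0.6031 -0.0782  0.1411] [np.float64(2.6887464527550037e-05), np.float64(2.6887464527525348e-05)] [ 0.6035 -0.0794  0.14  ] [ 0.6034 -0.0789  0.14  ]
knob [0.6252 0.102  0.1652] [np.float64(0.00033867092554970503), np.float64(0.0003386709255497743)] [0.6348 0.0942 0.14  ] [0.6358 0.1059 0.14  ]
wrist 0.84 2260 [ 0.446  -0.0331  0.025 ] [117.9969 194.8819 136.6075]
wrist 0.83 1769 [0.5562 0.3221 0.025 ] [212.4087 163.5059 183.8106]
wrist 0.65 2182 [0.4707 0.0867 0.025 ] [191.8703 192.1668 192.8941]
top 0.82 487 [0.5579 0.325  0.025 ] [234.2402 170.5257 193.1294]
top 0.53 190 [0.4803 0.076  0.025 ] [172.0316 174.1579 171.9421]
(array([ 0.4599,  0.0885, -0.0925]), np.float64(2.098166100537373))
(array([ 0.4596,  0.0887, -0.0929]), np.float64(0.04038928128538308))
(array([ 0.4744,  0.0753, -0.0732]), np.float64(2.016656346749226))
(array([ 0.4598,  0.0879, -0.0744,  0.0015]), np.float64(2.1098499308064196))
[0.4739 0.0884 0.2399] [[-0.9907  0.1358  0.0021]
 [ 0.1358  0.9907 -0.    ]
 [-0.0021  0.0003 -1.    ]] 5.3333
```

The rail fits its description: top corners at z 0.139 to 0.142, width 22 mm, length 281 mm and yaw -10.2°. That puts the mouth at (0.642,0.201) and the plunger at rail y ≈ 40–44 mm. The holder silhouette fit gives (0.460,0.0887) at yaw -5.3°. I'll descend partway and measure it again as the second view.

Emit:
{"op": "play_rows", "data": {
  "motion": [
    [[0.0175,-0.0024,0.12,0,0,-2.5],[0.0175,-0.0024,0.12,0,0,-2.5],[0.0175,-0.0024,0.12,0,0,-2.5],[0.0175,-0.0024,0.12,0,0,-2.5],[0.0175,-0.0024,0.12,0,0,-2.5],[0.0175,-0.0024,0.12,0,0,-2.5]]
  ]
}}

```text
time_s: 5.83
position: [0.4568, 0.088, 0.1206]
tcp_rot: [[-0.996, 0.093, 0.003], [0.093, 0.996, -0.0], [-0.003, 0.0, -1.0]]
force: [0.4, -0.4, -1.0]
opening: 1.0
grasp_force: 0.0
```

Run:
```python
from fit import *
np.set_printoptions(precision=4,suppress=True)
V=[(pickle.load(open('w4.pkl','rb')),np.load('hv.npy')[0],True)]
c=cap('wrist','w5.png');pickle.dump(c,open('w5.pkl','wb'))
for r in finder.outline_of('wrist','holder')[:4]:
    m=r['pixels'];v,u=np.nonzero(m);x=atz(c,(u.mean(),v.mean()),.025,True);print(round(r['confidence'],2),m.sum(),x,c['frame'][m].mean(0))
    if np.linalg.norm(x[:2]-[.471,.087])<.03: V.append((c,m.astype(float),True))
for vs in (V,V[1:]): print(fit(vs,HOLDER,[.46,.0887,-.09],[.005,.005,.05]))
print(fit(V,HOLDER,[.46,.0887,-.09,0.],[.005,.005,.05,.005]))
for i in range(4):
  s=bot.read_state();print(np.array(s['position']),np.array(s['tcp_rot'])[:,0],s['time_s']); imaging.capture('scene')
```

```text
0.87 4585 [ 0.4447 -0.0323  0.025 ] [108.583  186.3531 126.8811]
0.62 4544 [0.4693 0.087  0.025 ] [179.4408 179.9142 180.6186]
0.53 325 [0.5235 0.3267 0.025 ] [190.8862 134.4246 153.8338]
(array([ 0.4598,  0.0885, -0.0842]), np.float64(0.07384487886503797))
(array([ 0.4598,  0.0888, -0.0816]), np.float64(0.027305992819663078))
(array([ 0.4606,  0.0887, -0.0885, -0.003 ]), np.float64(0.06460602264491859))
[0.4573 0.0881 0.1218] [-0.9957  0.0929 -0.0062] 5.9333
[0.457  0.0881 0.1219] [-0.9957  0.0929 -0.0061] 5.9833
[0.4566 0.0881 0.1217] [-0.9957  0.0929 -0.0056] 6.0333
[0.4562 0.0882 0.1215] [-0.9957  0.0928 -0.0049] 6.0833
```

Both views agree: the holder is at (0.460,0.0887), yaw ≈ -5°, with its base at bench height. I'll descend and grip.

Emit:
{"op": "play_rows", "data": {
  "motion": [
    [[0.001,0.001,0.03,0,0,0],[0.001,0.001,0.06,0,0,0],[0.001,0.001,0.082,0,0,0],[0.001,0.001,0.091,0,0,0],[0.001,0.001,0.0925,0,0,0],[0.001,0.001,0.0925,0,0,0],[0.001,0.001,0.0925,0,0,0]]
  ]
}}

```text
time_s: 6.72
position: [0.4545, 0.0893, 0.0281]
tcp_rot: [[-0.996, 0.093, 0.002], [0.093, 0.996, -0.0], [-0.002, 0.0, -1.0]]
force: [0.5, 0.5, -0.3]
opening: 1.002
grasp_force: 0.0
```

Emit:
{"op": "play_rows", "data": {
  "motion": [
    [[0,0,0,0,0,0],[0,0,0,0,0,0],[0,0,0,0,0,0],[0,0,0,0,0,0],[0,0,0,0,0,0],[0,0,0,0,0,0],[0,0,0,0,0,0],[0,0,0,0,0,0]]
  ],
  "fingers": 0.03
}}

```text
time_s: 7.38
position: [0.4536, 0.0893, 0.027]
tcp_rot: [[-0.996, 0.093, -0.0], [0.093, 0.996, -0.0], [0.0, -0.0, -1.0]]
force: [-0.5, 0.0, -0.4]
opening: 0.483
grasp_force: 0.3
```

Emit:
{"op": "play_rows", "data": {
  "motion": [
    [[0,0,0,0,0,0],[0,0,0,0,0,0],[0,0,-0.01,0,0,0],[0,0,-0.04,0,0,0],[0,0,-0.07,0,0,0],[0,0,-0.1,0,0,0],[0,0,-0.12,0,0,0],[0,0,-0.13,0,0,0]]
  ]
}}

```text
time_s: 8.05
position: [0.4546, 0.0893, 0.1603]
tcp_rot: [[-0.996, 0.093, 0.005], [0.093, 0.996, -0.0], [-0.005, 0.0, -1.0]]
force: [0.2, -0.5, -0.7]
opening: 0.455
grasp_force: 29.9
```

Emit:
{"op": "play_rows", "data": {
  "motion": [
    [[-0.005,0.03,0,0,0,2],[-0.015,0.065,0,0,0,4],[-0.023,0.1,0,0,0,4.9],[-0.031,0.135,0,0,0,4.9],[-0.031,0.16,0,0,0,4.9],[-0.031,0.165,0,0,0,4.9],[-0.031,0.165,0,0,0,4.9],[-0.031,0.165,0,0,0,4.9]]
  ]
}}

```text
time_s: 8.72
position: [0.4988, 0.2502, 0.157]
tcp_rot: [[-0.984, 0.177, -0.002], [0.177, 0.984, -0.001], [0.001, -0.001, -1.0]]
force: [0.0, -0.0, -0.5]
opening: 0.462
grasp_force: 29.9
```

Run:
```python
from fit import *
np.set_printoptions(precision=4,suppress=True)
P=[];
c=cap('wrist','w6.png');s=cap('scene','s6.png')
for r in finder.outline_of('wrist','holder')[:4]: print(round(r['confidence'],2),r['pixels'].sum(),c['frame'][r['pixels']].mean(0),[a.mean() for a in np.nonzero(r['pixels'])])
for i in range(3): st=bot.read_state();print(np.array(st['position']),np.array(st['tcp_rot'])[:,1],st['opening'],st['grasp_force'],st['force'],st['time_s']); imaging.capture('scene')
a=cv2.imread('pics/w6.png')[150:420];b=cv2.imread('pics/s6.png')[130:330,130:410];b=cv2.resize(b,(560,400))
cv2.imwrite('pics/c6.png',np.vstack([a,b])[:600])
```

```text
0.91 2395 [105.7261 181.7407 123.5562] [np.float64(201.04968684759916), np.float64(30.967014613778705)]
0.82 6883 [156.3824 157.13   157.6579] [np.float64(284.3685892779311), np.float64(281.3443266017725)]
0.71 2354 [235.5149 204.5565 216.4006] [np.float64(238.35896346644012), np.float64(368.03525913338996)]
0.69 981 [214.8012 217.8084 218.4241] [np.float64(312.44852191641183), np.float64(117.66666666666667)]
[0.4993 0.2493 0.157 ] [ 0.179   0.9838 -0.0009] 0.4557618648074102 29.927176031051204 [-0.3508  0.2822 -1.4525] 8.8667
[0.4995 0.2493 0.1571] [ 0.1792  0.9838 -0.0006] 0.4614900241071487 29.927317877300084 [ 1.0877  0.1777 -0.9693] 8.9167
[0.4997 0.2494 0.1571] [ 0.1793  0.9838 -0.0004] 0.45840768830803386 29.92736272397451 [ 0.1496 -0.8749 -0.6832] 8.9667
```

View pics/c6.png

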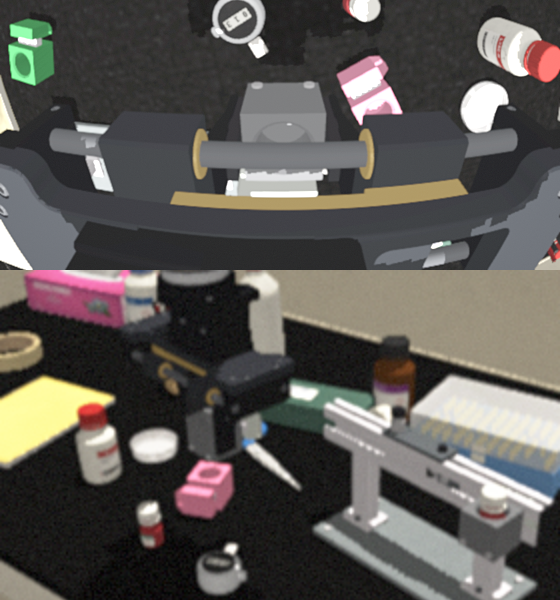

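The holder is firmly gripped: opening 40 mm, 30 N, upright, with its block at about (282,240) in w6. I'll move to just outside the mouth, shoe aligned, and check with a picture.

Emit:
{"op": "play_rows", "data": {
  "motion": [
    [[-0.03,0.018,0.0,0,0,0],[-0.065,0.018,0.01,0,0,0],[-0.095,0.018,0.02,0,0,0],[-0.105,0.018,0.03,0,0,0],[-0.106,0.018,0.03,0,0,0],[-0.106,0.018,0.03,0,0,0],[-0.106,0.018,0.03,0,0,0],[-0.106,0.018,0.03,0,0,0]]
  ]
}}

```text
time_s: 9.68
position: [0.6058, 0.2498, 0.1274]
tcp_rot: [[-0.984, 0.177, -0.001], [0.177, 0.984, -0.0], [0.001, -0.0, -1.0]]
force: [-0.2, 0.5, -0.3]
opening: 0.458
grasp_force: 29.9
```

```bash
cat > rail.py <<'E'
import numpy as np
yaw=np.radians(-10.2);RX=np.array([np.cos(yaw),np.sin(yaw)]);RY=np.array([-np.sin(yaw),np.cos(yaw)])
O=np.array([.6423,.2009])-.14*RY
def tcp2rail(p): # holder origin in rail coords mm, tcp at holder x -6
    d=np.array(p[:2])-O; return np.round([d@RX*1e3+6,d@RY*1e3,p[2]*1e3-27],1)
E
python3 - <<'E'
from fit import *
from rail import *
np.set_printoptions(precision=4,suppress=True)
c=cap('wrist','w7.png');s=cap('scene','s7.png');t=cap('top','t7.png')
P=[]
for i in range(4): st=bot.read_state();P.append(st['position']); imaging.capture('scene')
p=np.mean(P,0);print(np.array(P),tcp2rail(p),np.degrees(np.arctan2(-np.array(st['tcp_rot'])[0,1],np.array(st['tcp_rot'])[1,1])),st['time_s'],st['force'])
h=p[:2]+.006*RX
# check predicted holder mask in wrist & scene, drawn as outline; rail box corners too
def draw(im,c,fish,col=(0,0,255)):
    m=sil(c,[h[0],h[1],yaw,p[2]-.027],HOLDER,fish); cs,_=cv2.findContours((m>.5).astype(np.uint8),0,2); cv2.drawContours(im,cs,-1,col,1)
    R=[box(-11,11,-140,140,100,140)]; m=sil(c,[O[0],O[1],yaw,0],R,fish); cs,_=cv2.findContours((m>.5).astype(np.uint8),0,2); cv2.drawContours(im,cs,-1,(0,255,0),1)
A=[]
for f,cc,fi,(u,v) in(('w7',c,True,(170,180)),('s7',s,False,(180,160))):
    im=cv2.resize(cv2.imread(f'pics/{f}.png'),None,fx=1,fy=1); draw(im,cc,fi)
    A.append(cv2.resize(im[v:v+150,u:u+200],(800,600) if 0 else (533,400)[:2],interpolation=cv2.INTER_CUBIC))
im=cv2.imread('pics/t7.png');draw(im,t,False);
B=cv2.resize(im[150:250,260:380],(480,400),interpolation=cv2.INTER_CUBIC)
cv2.imwrite('pics/c7.png',cv2.resize(np.vstack([A[0],A[1]]),(600,600*800//533//2*1 if 0 else 600)))
E
```

```text
[[0.6066 0.25   0.1278]
 [0.6068 0.25   0.1277]
 [0.607  0.2499 0.1277]
 [0.6071 0.2498 0.1276]] [-37.6 182.  100.7] -10.200151530986956 9.9833 [ 0.0776  0.6952 -1.2202]
```

View pics/c7.png

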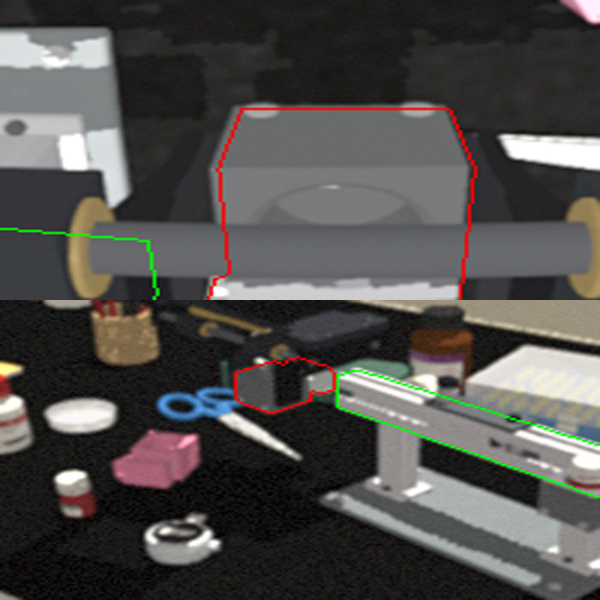

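The predicted outlines lie right on the holder (red) and the rail (green) in both views. I'll start inserting slowly.

Emit:
{"op": "play_rows", "data": {
  "motion": [
    [[0,-0.004,0,0,0,0],[0,-0.008,0,0,0,0],[0,-0.012,0,0,0,0],[0,-0.015,0,0,0,0],[0,-0.018,0,0,0,0],[0,-0.02,0,0,0,0],[0,-0.022,0,0,0,0],[0,-0.022,0,0,0,0]]
  ]
}}

```text
time_s: 10.7
position: [0.6034, 0.2275, 0.127]
tcp_rot: [[-0.984, 0.178, -0.0], [0.178, 0.984, -0.0], [0.0, -0.0, -1.0]]
force: [0.6, -0.7, -1.6]
opening: 0.464
grasp_force: 29.9
```

Emit:
{"op": "play_rows", "data": {
  "motion": [
    [[0,-0.002,0,0,0,0],[0,-0.004,0,0,0,0],[0,-0.006,0,0,0,0],[0,-0.008,0,0,0,0],[0,-0.01,0,0,0,0],[0,-0.01,0,0,0,0],[0,-0.01,0,0,0,0]]
  ]
}}

```text
time_s: 11.28
position: [0.6017, 0.218, 0.1271]
tcp_rot: [[-0.984, 0.178, -0.0], [0.178, 0.984, 0.0], [0.0, 0.0, -1.0]]
force: [0.2, 0.3, -1.7]
opening: 0.455
grasp_force: 29.9
```

```bash
cat > st.py <<'E'
from rail import *
from rig import bot, imaging
P=[];F=[];M=[]
for i in range(3): st=bot.read_state();P.append(st['position']);F.append(st['force']);M.append(st['moment']); imaging.capture('scene')
p=np.mean(P,0);f=np.mean(F,0);R=np.array(st['tcp_rot'])
print(st['time_s'],'rail',tcp2rail(p),'F rail x,y,z',np.round([f[:2]@RX,f[:2]@RY,f[2]],1),'M',np.round(np.mean(M,0),2),'yaw',round(np.degrees(np.arctan2(-R[0,1],R[1,1])),2),p.round(4),st['opening'],st['grasp_force'])
E
python3 st.py
```

```text
11.3833 rail [-37.  149.7 100.1] F rail x,y,z [-0.  -0.2 -1.3] M [0.02 0.04 0.01] yaw -10.23 [0.6017 0.2181 0.1271] 0.4617048478981883 29.927203862462193
```

Entered with no side force. I'll slide on.

Emit:
{"op": "play_rows", "data": {
  "motion": [
    [[0,-0.004,0,0,0,0],[0,-0.01,0,0,0,0],[0,-0.016,0,0,0,0],[0,-0.022,0,0,0,0],[0,-0.028,0,0,0,0],[0,-0.032,0,0,0,0],[0,-0.034,0,0,0,0],[0,-0.034,0,0,0,0]]
  ]
}}

```text
time_s: 12.1
position: [0.5956, 0.184, 0.1271]
tcp_rot: [[-0.984, 0.178, -0.0], [0.178, 0.984, -0.0], [0.0, -0.0, -1.0]]
force: [-0.2, -0.1, -1.3]
opening: 0.462
grasp_force: 29.9
```

Emit:
{"op": "play_rows", "data": {
  "motion": [
    [[0,-0.004,0,0,0,0],[0,-0.009,0,0,0,0],[0,-0.014,0,0,0,0],[0,-0.019,0,0,0,0],[0,-0.024,0,0,0,0],[0,-0.028,0,0,0,0],[0,-0.03,0,0,0,0],[0,-0.03,0,0,0,0]]
  ]
}}

```text
time_s: 12.77
position: [0.5903, 0.1545, 0.1271]
tcp_rot: [[-0.984, 0.178, -0.0], [0.178, 0.984, -0.0], [0.0, -0.0, -1.0]]
force: [-0.5, -0.2, -0.6]
opening: 0.455
grasp_force: 29.9
```

```bash
python3 st.py
```

```text
12.8667 rail [-37.   85.4 100.1] F rail x,y,z [ 0.2  0.1 -1. ] M [-0.01  0.03  0.03] yaw -10.24 [0.5903 0.1548 0.1271] 0.4537757843361429 29.92717011482455
```

Emit:
{"op": "play_rows", "data": {
  "motion": [
    [[0,-0.003,0,0,0,0],[0,-0.006,0,0,0,0],[0,-0.0085,0,0,0,0],[0,-0.01,0,0,0,0],[0,-0.0115,0,0,0,0],[0,-0.0125,0,0,0,0]]
  ]
}}

```text
time_s: 13.42
position: [0.5881, 0.1425, 0.1271]
tcp_rot: [[-0.984, 0.178, -0.0], [0.178, 0.984, 0.0], [0.0, 0.0, -1.0]]
force: [-0.7, -0.4, -0.8]
opening: 0.461
grasp_force: 29.9
```

Emit:
{"op": "play_rows", "data": {
  "motion": [
    [[0,-0.001,0,0,0,0],[0,-0.002,0,0,0,0]]
  ]
}}

```text
time_s: 13.58
position: [0.5877, 0.1408, 0.1271]
tcp_rot: [[-0.984, 0.178, 0.0], [0.178, 0.984, 0.0], [-0.0, 0.0, -1.0]]
force: [-0.8, 0.3, -1.3]
opening: 0.456
grasp_force: 29.9
```

Emit:
{"op": "play_rows", "data": {
  "motion": [
    [[0,-0.001,0,0,0,0],[0,-0.002,0,0,0,0]]
  ]
}}

```text
time_s: 13.75
position: [0.5874, 0.1388, 0.1271]
tcp_rot: [[-0.984, 0.177, 0.0], [0.177, 0.984, -0.0], [-0.0, 0.0, -1.0]]
force: [0.8, 0.8, -1.6]
opening: 0.456
grasp_force: 29.9
```

Emit:
{"op": "play_rows", "data": {
  "motion": [
    [[0,-0.001,0,0,0,0],[0,-0.002,0,0,0,0]]
  ]
}}

```text
time_s: 13.92
position: [0.5869, 0.1372, 0.1269]
tcp_rot: [[-0.984, 0.178, -0.0], [0.178, 0.984, 0.001], [0.0, 0.001, -1.0]]
force: [0.7, 1.3, -4.3]
opening: 0.455
grasp_force: 29.9
```

Emit:
{"op": "play_rows", "data": {
  "motion": [
    [[0,-0.001,0,0,0,0],[0,-0.002,0,0,0,0]]
  ]
}}

```text
time_s: 14.08
position: [0.5864, 0.1359, 0.1266]
tcp_rot: [[-0.984, 0.178, -0.001], [0.178, 0.984, 0.002], [0.001, 0.002, -1.0]]
force: [0.7, 6.0, -3.8]
opening: 0.454
grasp_force: 30.0
```

Emit:
{"op": "play_rows", "data": {
  "motion": [
    [[0,-0.001,0,0,0,0],[0,-0.002,0,0,0,0]]
  ]
}}

```text
time_s: 14.25
position: [0.586, 0.1341, 0.1266]
tcp_rot: [[-0.984, 0.177, -0.001], [0.177, 0.984, 0.002], [0.001, 0.002, -1.0]]
force: [1.0, 5.5, -5.1]
opening: 0.463
grasp_force: 30.0
```

```bash
python3 st.py
```

```text
14.35 rail [-37.6  64.1  99.6] F rail x,y,z [-0.2  4.7 -4.9] M [0.93 0.01 0.2 ] yaw -10.22 [0.586  0.1339 0.1266] 0.4586962548143392 29.971813570009544
```

The plunger's lead contact came at y ≈ 67.6, so its axis is at y ≈ 39, the buffer should touch at about 21 and the latch at about 17. I'll carry on gently.

Emit:
{"op": "play_rows", "data": {
  "motion": [
    [[0,-0.0015,0,0,0,0],[0,-0.003,0,0,0,0],[0,-0.005,0,0,0,0],[0,-0.0075,0,0,0,0],[0,-0.01,0,0,0,0],[0,-0.0125,0,0,0,0],[0,-0.015,0,0,0,0],[0,-0.017,0,0,0,0]]
  ]
}}

```text
time_s: 15.07
position: [0.5828, 0.1156, 0.1267]
tcp_rot: [[-0.984, 0.178, -0.001], [0.178, 0.984, -0.0], [0.001, -0.001, -1.0]]
force: [0.6, 2.2, -7.7]
opening: 0.459
grasp_force: 29.9
```

Emit:
{"op": "play_rows", "data": {
  "motion": [
    [[0,-0.003,0,0,0,0],[0,-0.006,0,0,0,0],[0,-0.009,0,0,0,0],[0,-0.012,0,0,0,0],[0,-0.015,0,0,0,0],[0,-0.0175,0,0,0,0],[0,-0.019,0,0,0,0],[0,-0.02,0,0,0,0]]
  ]
}}

```text
time_s: 15.73
position: [0.5796, 0.0963, 0.127]
tcp_rot: [[-0.984, 0.178, -0.0], [0.178, 0.984, -0.0], [0.0, -0.0, -1.0]]
force: [0.5, 2.0, -8.0]
opening: 0.457
grasp_force: 29.9
```

```bash
python3 st.py
```

```text
15.8333 rail [-37.2  25.8 100. ] F rail x,y,z [-0.2  0.8 -7.7] M [0.1  0.34 0.04] yaw -10.24 [0.5796 0.0962 0.127 ] 0.4574946996815547 29.926738617941737
```

While the plunger rides on the shoe, the vertical force is about -7.7 N. The drop should show as a return to about -1 N. I'll take 2 mm steps.

Emit:
{"op": "play_rows", "data": {
  "motion": [
    [[0,-0.001,0,0,0,0],[0,-0.002,0,0,0,0],[0,-0.003,0,0,0,0],[0,-0.004,0,0,0,0]]
  ]
}}

```text
time_s: 16.22
position: [0.579, 0.0927, 0.1271]
tcp_rot: [[-0.984, 0.177, 0.0], [0.177, 0.984, 0.0], [-0.0, 0.0, -1.0]]
force: [-0.0, 2.2, -7.4]
opening: 0.457
grasp_force: 29.9
```

Emit:
{"op": "play_rows", "data": {
  "motion": [
    [[0,-0.001,0,0,0,0],[0,-0.002,0,0,0,0],[0,-0.002,0,0,0,0]]
  ]
}}

```text
time_s: 16.47
position: [0.5787, 0.0913, 0.1271]
tcp_rot: [[-0.984, 0.178, 0.0], [0.178, 0.984, 0.001], [-0.0, 0.001, -1.0]]
force: [-0.8, 4.1, -8.1]
opening: 0.461
grasp_force: 30.0
```

Emit:
{"op": "play_rows", "data": {
  "motion": [
    [[0,-0.001,0,0,0,0],[0,-0.0015,0,0,0,0],[0,-0.0015,0,0,0,0]]
  ]
}}

```text
time_s: 16.72
position: [0.5785, 0.0904, 0.1271]
tcp_rot: [[-0.984, 0.177, 0.001], [0.177, 0.984, 0.002], [-0.0, 0.002, -1.0]]
force: [0.8, 6.5, -8.6]
opening: 0.457
grasp_force: 30.0
```

```bash
python3 st.py
```

```text
16.8167 rail [-37.2  19.9 100.1] F rail x,y,z [-0.3  6.2 -8.1] M [1.02 0.22 0.28] yaw -10.22 [0.5786 0.0904 0.1271] 0.45629326002956166 29.985233632614836
```

Emit:
{"op": "play_rows", "data": {
  "motion": [
    [[0,-0.001,0,0,0,0],[0,-0.0015,0,0,0,0],[0,-0.002,0,0,0,0],[0,-0.002,0,0,0,0]]
  ]
}}

```text
time_s: 17.2
position: [0.5784, 0.0889, 0.1274]
tcp_rot: [[-0.984, 0.177, 0.001], [0.177, 0.984, 0.003], [-0.001, 0.003, -1.0]]
force: [-1.3, 5.0, -2.9]
opening: 0.454
grasp_force: 30.0
```

Emit:
{"op": "play_rows", "data": {
  "motion": [
    [[0,-0.0005,0,0,0,0],[0,-0.001,0,0,0,0],[0,-0.001,0,0,0,0]]
  ]
}}

```text
time_s: 17.45
position: [0.5783, 0.0884, 0.1279]
tcp_rot: [[-0.984, 0.178, 0.002], [0.178, 0.984, 0.004], [-0.001, 0.004, -1.0]]
force: [-0.3, 9.6, -4.6]
opening: 0.458
grasp_force: 30.0
```

```bash
python3 st.py
```

```text
17.55 rail [-37.1  18.  100.9] F rail x,y,z [-2.   9.2 -4.5] M [1.68 0.21 0.34] yaw -10.23 [0.5783 0.0884 0.1279] 0.4570756063612329 30.01112554455176
```

Emit:
{"op": "play_rows", "data": {
  "motion": [
    [[0,-0.0005,0,0,0,0],[0,-0.001,0,0,0,0],[0,-0.001,0,0,0,0]]
  ]
}}

```text
time_s: 17.85
position: [0.5782, 0.088, 0.1279]
tcp_rot: [[-0.984, 0.178, 0.002], [0.178, 0.984, 0.004], [-0.001, 0.005, -1.0]]
force: [0.4, 11.5, -5.1]
opening: 0.458
grasp_force: 30.0
```

```bash
python3 st.py
```

```text
17.95 rail [-37.1  17.5 100.9] F rail x,y,z [-1.6 10.9 -4.2] M [1.89 0.16 0.41] yaw -10.22 [0.5782 0.088  0.1279] 0.45497379978476427 30.03804735839367
```

Emit:
{"op": "play_rows", "data": {
  "motion": [
    [[0,-0.0005,0,0,0,0],[0,-0.001,0,0,0,0],[0,-0.001,0,0,0,0]]
  ]
}}

```text
time_s: 18.25
position: [0.5781, 0.0874, 0.1279]
tcp_rot: [[-0.984, 0.177, 0.002], [0.177, 0.984, 0.005], [-0.001, 0.005, -1.0]]
force: [-0.1, 12.5, -4.4]
opening: 0.461
grasp_force: 30.1
```

```bash
python3 st.py
python3 - <<'E'
from h import *
a=[cap(n)['frame'] for n in('scene','top')]
z=lambda im,u,v:cv2.resize(im[v:v+90,u:u+120],(480,360),interpolation=cv2.INTER_CUBIC)
t=a[1]
cv2.imwrite('pics/c8.png',cv2.cvtColor(np.vstack([cv2.resize(a[0][170:270,270:400],(390,300),interpolation=cv2.INTER_CUBIC),cv2.resize(t[150:250,290:420],(390,300),interpolation=cv2.INTER_CUBIC)]),cv2.COLOR_RGB2BGR))
E
```

```text
18.35 rail [-37.1  16.9 100.9] F rail x,y,z [-2.  11.7 -4.4] M [2.1  0.1  0.48] yaw -10.22 [0.5781 0.0874 0.1279] 0.45786377595251293 30.056572143221274
```

View pics/c8.png

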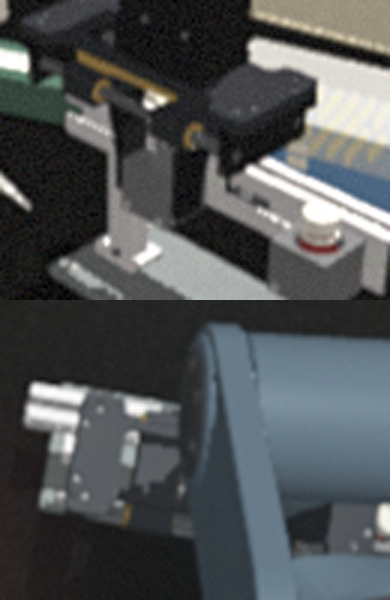

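The gripper hides the knob in both views. I'll go 1 mm further (buffer about 5 mm, well under 9), then ease back and see from the force whether the plunger holds the shoe.

Emit:
{"op": "play_rows", "data": {
  "motion": [
    [[0,-0.0005,0,0,0,0],[0,-0.001,0,0,0,0],[0,-0.0015,0,0,0,0],[0,-0.0015,0,0,0,0]]
  ]
}}

```text
time_s: 18.83
position: [0.5779, 0.0864, 0.1279]
tcp_rot: [[-0.984, 0.177, 0.003], [0.177, 0.984, 0.006], [-0.002, 0.006, -1.0]]
force: [0.7, 13.4, -5.4]
opening: 0.458
grasp_force: 30.1
```

```bash
python3 st.py
```

```text
18.9333 rail [-37.1  15.9 100.9] F rail x,y,z [-1.7 13.4 -4.6] M [2.36 0.07 0.56] yaw -10.22 [0.5779 0.0864 0.1279] 0.46217162877074075 30.085937987314537
```

Emit:
{"op": "play_rows", "data": {
  "motion": [
    [[0,0.001,0,0,0,0],[0,0.002,0,0,0,0],[0,0.003,0,0,0,0],[0,0.004,0,0,0,0],[0,0.004,0,0,0,0]]
  ]
}}

```text
time_s: 19.4
position: [0.5783, 0.0885, 0.1279]
tcp_rot: [[-0.984, 0.177, 0.002], [0.177, 0.984, 0.002], [-0.001, 0.003, -1.0]]
force: [-1.2, 7.4, -3.4]
opening: 0.456
grasp_force: 30.0
```

```bash
python3 st.py
```

```text
19.5 rail [-37.1  18.1 100.9] F rail x,y,z [-2.5  7.3 -3.8] M [1.38 0.24 0.29] yaw -10.22 [0.5783 0.0885 0.1279] 0.4559217145169432 29.99645151430741
```

Emit:
{"op": "play_rows", "data": {
  "motion": [
    [[0,0.001,0,0,0,0],[0,0.002,0,0,0,0],[0,0.002,0,0,0,0]]
  ]
}}

```text
time_s: 19.8
position: [0.5784, 0.0888, 0.1278]
tcp_rot: [[-0.984, 0.178, 0.001], [0.178, 0.984, -0.0], [-0.001, 0.0, -1.0]]
force: [-3.0, 2.8, -1.2]
opening: 0.459
grasp_force: 29.9
```

```bash
python3 st.py
```

```text
19.9 rail [-37.   18.3 100.8] F rail x,y,z [-3.1  2.6 -0.6] M [0.68 0.39 0.06] yaw -10.25 [0.5784 0.0888 0.1278] 0.45517859795988286 29.942649006843567
```

It is latched: on pulling back, the holder stopped at y ≈ 18.3, the last 2 mm of command moved it only 0.2 mm, and the vertical load went away. I'll relax the residual forces, then release.

Emit:
{"op": "play_rows", "data": {
  "motion": [
    [[0.0005,0.0005,0,0,0,0],[0.001,0.001,0,0,0,0],[0.001,0.001,0,0,0,0]]
  ]
}}

```text
time_s: 20.2
position: [0.5784, 0.0889, 0.1276]
tcp_rot: [[-0.984, 0.178, 0.002], [0.178, 0.984, -0.001], [-0.002, -0.001, -1.0]]
force: [-1.8, -1.4, 1.0]
opening: 0.455
grasp_force: 29.9
```

```bash
python3 st.py
```

```text
20.3 rail [-37.   18.5 100.6] F rail x,y,z [-0.9 -2.1  1.7] M [-0.11  0.17 -0.1 ] yaw -10.25 [0.5784 0.089  0.1276] 0.46041321375999983 29.91028186865151
```

Emit:
{"op": "play_rows", "data": {
  "motion": [
    [[0,0,0,0,0,0],[0,0,0,0,0,0],[0,0,0,0,0,0],[0,0,0,0,0,0]]
  ],
  "fingers": 0.056
}}

```text
time_s: 20.68
position: [0.5778, 0.09, 0.127]
tcp_rot: [[-0.984, 0.177, 0.001], [0.177, 0.984, 0.0], [-0.001, 0.0, -1.0]]
force: [-0.1, -0.4, 0.4]
opening: 0.626
grasp_force: 0.0
```

```bash
python3 st.py
```

```text
20.7833 rail [-37.9  19.4 100. ] F rail x,y,z [ 0.  -0.  -0.2] M [0.03 0.02 0.01] yaw -10.22 [0.5777 0.09   0.127 ] 0.6387559852367446 0.0
```

Emit:
{"op": "play_rows", "data": {
  "motion": [
    [[0,0,-0.005,0,0,0],[0,0,-0.015,0,0,0],[0,0,-0.03,0,0,0],[0,0,-0.06,0,0,0],[0.02,0,-0.1,0,0,0],[0.05,0,-0.11,0,0,0],[0.08,0,-0.11,0,0,0],[0.08,0,-0.11,0,0,0]]
  ]
}}

```text
time_s: 21.5
position: [0.4924, 0.1053, 0.2385]
tcp_rot: [[-0.984, 0.176, -0.005], [0.176, 0.984, 0.001], [0.005, -0.0, -1.0]]
force: [-1.0, -0.7, -0.8]
opening: 0.646
grasp_force: 0.0
```

Run:
```python
from fit import *
from rail import *
np.set_printoptions(precision=4,suppress=True)
C={n:cap(n,n+'9.png') for n in('scene','top','wrist')};pickle.dump(C,open('c9.pkl','wb'))
for n in C:
  for k in('holder','plunger','control_vial','holder_socket'):
    for r in finder.recognise(n,k)[:4]: 
      d=np.array(r['at'][:2])-O;print(n,k,round(r['confidence'],2),np.array(r['at']),'rail',d@RX,d@RY)
s=bot.read_state();print(s['position'],s['time_s'],s['opening'])
a=cv2.imread('pics/scene9.png')[170:290,260:420];b=cv2.imread('pics/wrist9.png')
cv2.imwrite('pics/c9.png',np.vstack([cv2.resize(a,(400,300),interpolation=cv2.INTER_CUBIC),cv2.resize(b,(400,300),interpolation=cv2.INTER_AREA)]))
```

```text
scene holder 0.98 [ 0.4367 -0.0425  0.0275] rail -0.15924819120468958 -0.1359618335894198
scene holder 0.86 [0.5745 0.0781 0.125 ] rail -0.044982456109069785 0.007134433947709361
scene holder 0.61 [0.5503 0.3148 0.0285] rail -0.1107159478555708 0.235808083638295
scene holder 0.28 [0.5156 0.4694 0.0479] rail -0.17224483630551113 0.3818198841412502
scene control_vial 0.74 [0.4636 0.3154 0.0293] rail -0.19615195791069584 0.2210453540173687
scene control_vial 0.54 [0.576  0.0802 0.1257] rail -0.043878040651787104 0.009466871834924125
scene holder_socket 0.85 [0.5734 0.0842 0.1266] rail -0.0471452881937854 0.012943233941970191
scene holder_socket 0.6 [ 0.4389 -0.0378  0.0273] rail -0.1579152591466593 -0.13094652780326127
scene holder_socket 0.56 [0.5515 0.3156 0.0287] rail -0.1096765809182634 0.2368079418130539
top holder 0.73 [0.5626 0.3253 0.0357] rail -0.10046973165090478 0.24832027982790283
top holder 0.6 [0.5943 0.0965 0.1264] rail -0.028753742293159093 0.028749910992671168
top holder 0.46 [ 0.4293 -0.0301  0.0333] rail -0.16872708948362478 -0.12506823512896612
top plunger 0.38 [0.62
[... 427 characters left out ...]
2201167362
wrist holder 0.96 [0.5518 0.3182 0.0312] rail -0.10984174256070357 0.23941997581586977
wrist holder 0.63 [ 0.4461 -0.0294  0.0288] rail -0.15231656258796525 -0.12140427456601863
wrist holder 0.59 [0.5614 0.0912 0.1321] rail -0.060195228671653396 0.017707586313919887
wrist control_vial 0.8 [0.4665 0.3175 0.0391] rail -0.19366966860225615 0.2236257105410309
wrist holder_socket 0.97 [0.5556 0.3185 0.032 ] rail -0.10615492467251632 0.24038815651147502
wrist holder_socket 0.7 [0.5679 0.0899 0.1306] rail -0.053567747057437914 0.01757918283563715
wrist holder_socket 0.6 [ 0.4497 -0.0324  0.0361] rail -0.14824220417831724 -0.12371935632477586
[0.4988 0.104  0.2369] 22.25 0.645323231579462
```

View pics/c9.png

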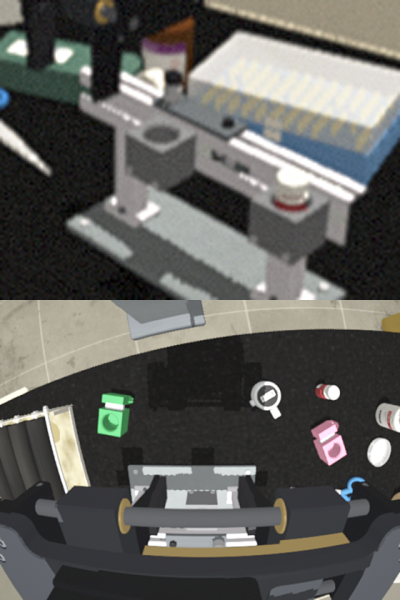

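The holder hangs on the rail in front of the stop with its socket empty and upright, at about (160,140) in the enlarged scene crop. The vial still stands at wrist9 ≈ (460,130). Next I'll check numerically that the knob is back at its initial height, go over the vial, and fit both the vial and the hung holder.

Emit:
{"op": "play_rows", "data": {
  "motion": [
    [[0.01,0.035,0,0,0,0],[0.02,0.075,0,0,0,0],[0.035,0.11,0,0,0,0],[0.05,0.145,0,0,0,0],[0.062,0.18,0,0,0,0],[0.071,0.205,0,0,0,0],[0.071,0.205,0,0,0,0],[0.071,0.205,0,0,0,0]]
  ]
}}

```text
time_s: 22.92
position: [0.4647, 0.3196, 0.2368]
tcp_rot: [[-0.985, 0.174, -0.0], [0.174, 0.985, -0.001], [-0.0, -0.001, -1.0]]
force: [0.0, -0.9, 0.4]
opening: 0.641
grasp_force: 0.0
```

```bash
cat > vf.py <<'E'
from fit import *
from rail import *
np.set_printoptions(precision=4,suppress=True)
a=np.linspace(0,2*np.pi,40,endpoint=False)
VIAL=[np.array([[.012*np.cos(t),.012*np.sin(t),z] for t in a for z in(0,.048)])]
def vmask(n,c):
    for r in finder.outline_of(n,'control_vial')[:3]:
        m=r['pixels'];v,u=np.nonzero(m);x=atz(c,(u.mean(),v.mean()),.024,n=='wrist');print(n,round(r['confidence'],2),m.sum(),x)
        if np.linalg.norm(x[:2]-[.465,.318])<.03: return m.astype(float)
def pos():
    P=[]
    for i in range(3): s=bot.read_state();P.append(s['position']); imaging.capture('scene')
    return np.mean(P,0),s
E
python3 - <<'E'
from vf import *
s=cap('scene');c=cap('wrist');t=cap('top')
k=proj(s,[.6244,.1015,.165]).round().astype(int);print('knob px',k)
g=lambda im:cv2.cvtColor(im,cv2.COLOR_RGB2GRAY) if im.ndim==3 else im
a=cv2.cvtColor(cv2.imread('pics/scene0.png'),cv2.COLOR_BGR2GRAY);b=g(s['frame'])
for im,ref in((b,a),):
    up=lambda x:cv2.resize(x,None,fx=4,fy=4,interpolation=cv2.INTER_CUBIC)
    T=up(ref[k[1]-7:k[1]+5,k[0]-6:k[0]+7]);S=up(im[k[1]-14:k[1]+12,k[0]-13:k[0]+14]);r=cv2.matchTemplate(S,T,cv2.TM_CCOEFF_NORMED);_,mx,_,l=cv2.minMaxLoc(r);print('knob shift px',(np.array(l)/4-7),mx)
print('px per 4mm lift',proj(s,[.6244,.1015,.169])-proj(s,[.6244,.1015,.165]))
m=vmask('wrist',c);mt=vmask('top',t)
V=[(c,m,True)]; pickle.dump(V,open('vv.pkl','wb'))
print(fit(V,VIAL,[.465,.318,0.],[.004,.004,0.1])[0:2])
p,st=pos();print(p,np.array(st['tcp_rot'])[:,0],st['time_s'])
# hung holder from scene
for n,cc in(('scene',s),('top',t)):
  for r in finder.outline_of(n,'holder')[:4]:
    mm=r['pixels'];v,u=np.nonzero(mm);x=atz(cc,(u.mean(),v.mean()),.12,False)
    if np.linalg.norm(x[:2]-[.585,.088])<.035:
      rs=sil(cc,[O[0],O[1],yaw],[box(-11,11,-140,140,100,140)],False)>.5
      f=lambda q:np.abs(np.where(rs,0,sil(cc,[q[0],q[1],yaw,.1],HOLDER,False))-np.where(rs,0,mm)).sum()/mm.sum()
      q=minimize(f,[.5843,.0878],method='Nelder-Mead',options=dict(initial_simplex=[[.5843,.0878],[.588,.0878],[.5843,.091]],xatol=1e-5));d=q.x-O;print(n,mm.sum(),'holder',q.x,q.fun,'rail',d@RX,d@RY)
E
```

```text
knob px [329 201]
knob shift px [0. 0.] 0.9969953894615173
px per 4mm lift [ 0.0601 -1.7256]
wrist 0.91 476 [0.4686 0.3226 0.024 ]
(array([0.4657, 0.3228, 0.009 ]), np.float64(0.19160487724501568))
[0.4657 0.3172 0.2371] [-0.9838  0.1794  0.0001] 23.2667
scene 664 holder [0.5854 0.0887] 0.016589888967635247 rail -0.03609843338617992 0.019547591208270966
top 512 holder [0.5859 0.0875] 0.03754595588235294 rail -0.03541160635647579 0.018441581737200043
```

The knob is exactly at its starting height (0 px shift, 0.997 match), so the plunger is down. The hung holder is at (0.585,0.088), agreed by three estimates. I'll look at the vial again from closer.

Emit:
{"op": "play_rows", "data": {
  "motion": [
    [[0,0,0.035,0,0,0],[0,0,0.07,0,0,0],[0,0,0.1,0,0,0],[0,0,0.11,0,0,0],[0,0,0.11,0,0,0],[0,0,0.11,0,0,0]]
  ]
}}

```text
time_s: 23.92
position: [0.4658, 0.3185, 0.1274]
tcp_rot: [[-0.984, 0.178, 0.0], [0.178, 0.984, 0.0], [-0.0, 0.0, -1.0]]
force: [-0.3, 0.1, 0.4]
opening: 0.64
grasp_force: 0.0
```

Run:
```python
from vf import *
pos();V0=pickle.load(open('vv.pkl','rb'))
c=cap('wrist','w11.png');m=vmask('wrist',c)
def info(c,m):
    v,u=np.nonzero(m);mod=sil(c,[.465,.318,0],VIAL,True)>.5;vv,uu=np.nonzero(mod)
    print('mask box',u.min(),u.max(),v.min(),v.max(),'model',uu.min(),uu.max(),vv.min(),vv.max())
info(V0[0][0],V0[0][1]>0);info(c,m>0)
f2=lambda vs:fit(vs,VIAL,[.465,.318],[.004,.004])
print(f2(V0),f2([(c,m,True)]),f2(V0+[(c,m,True)]))
# free height check
print(fit(V0+[(c,m,True)],VIAL,[.465,.318,0.,0.],[.004,.004,.1,.005]))
fr=c['frame'].astype(int)
mod=sil(c,[.465,.318,0],VIAL,True)>.5;vv,uu=np.nonzero(mod);cv2.imwrite('pics/vm.png',fr[vv.min()-10:vv.max()+10,uu.min()-10:uu.max()+10].astype(np.uint8))
# brightness/red segmentation
seg=((fr.max(2)>110)).astype(np.uint8);n,l,stt,ce=cv2.connectedComponentsWithStats(seg)
for i in range(1,n):
    if stt[i,4]>150 and abs(ce[i][0]-uu.mean())<60 and abs(ce[i][1]-vv.mean())<60: print('seg',stt[i],ce[i]); print(f2([(c,(l==i).astype(float),True)]))
p,st=pos();print(p,np.array(st['tcp_rot'])[:,0],st['time_s'])
```

```text
wrist 0.92 1116 [0.4687 0.323  0.024 ]
mask box 277 298 171 197 model 272 294 168 198
mask box 274 304 191 234 model 266 298 188 234Traceback (most recent call last):
  File "<stdin>", line 9, in <module>
  File "<stdin>", line 8, in <lambda>
  File "fit.py", line 19, in fit
    r=minimize(f,p0,method='Nelder-Mead',options=dict(initial_simplex=sim,xatol=1e-5,fatol=1e-4)); return r.x,r.fun
    res = _minimize_neldermead(fun, x0, args, callback, bounds=bounds,
                               **options)
    fsim[k] = func(sim[k])
              ~~~~^^^^^^^^
    fx = function(np.copy(x), *(wrapper_args + args))
  File "fit.py", line 17, in f
    def f(p): return sum(np.abs(sil(c,p,parts,fi)-m).sum()/m.sum() for c,m,fi in views)
                     ~~~^^^^^^^^^^^^^^^^^^^^^^^^^^^^^^^^^^^^^^^^^^^^^^^^^^^^^^^^^^^^^^^
  File "fit.py", line 17, in <genexpr>
    def f(p): return sum(np.abs(sil(c,p,parts,fi)-m).sum()/m.sum() for c,m,fi in views)
                                ~~~^^^^^^^^^^^^^^
  File "fit.py", line 8, in sil
    m=np.zeros((420*S,560*S),np.uint8);cs,sn=np.cos(p[2]),np.sin(p[2])
                                                    ~^^^
IndexError: index 2 is out of bounds for axis 0 with size 2
```

Run:
```python
from vf import *
V0=pickle.load(open('vv.pkl','rb'))
c=cap('wrist','w12.png');m=vmask('wrist',c)
V1=[(c,m,True)]
for vs in(V0,V1,V0+V1): print(fit(vs,VIAL,[.466,.322,0.],[.003,.003,.1]))
print(fit(V0+V1,VIAL,[.466,.322,0.,0.],[.003,.003,.1,.004]))
p,st=pos();print(p,np.array(st['tcp_rot'])[:,0],st['time_s'])
x=fit(V1,VIAL,[.466,.322,0.],[.003,.003,.1])[0]; s=sil(c,x,VIAL,True)
print('model-only px',((s>.5)&(m<.5)).sum(),'mask-only',((s<.5)&(m>.5)).sum(),'rows',np.nonzero(m.any(1))[0][[0,-1]],np.nonzero((s>.5).any(1))[0][[0,-1]])
```

```text
wrist 0.9 1119 [0.4687 0.3231 0.024 ]
(array([ 0.4658,  0.3227, -0.0618]), np.float64(0.18884494974460372))
(array([ 0.466 ,  0.3231, -0.0111]), np.float64(0.1175909863498572))
(array([0.4661, 0.323 , 0.0851]), np.float64(0.31039162971081297))
(array([ 0.4722,  0.3225,  0.12  , -0.0171]), np.float64(0.20770548139352468))
[0.4657 0.3186 0.128 ] [-0.9841  0.1775 -0.0011] 24.3667
model-only px 131 mask-only 2 rows [192 235] [189 235]
```

The outline is slightly smaller than the model, so the vial's y (0.323) is solid but its x is only good to about 2 mm. I'll centre it mechanically: a soft squeeze across x with the tool turned 90°, then the real grip with the tool turned back.

Emit:
{"op": "play_rows", "data": {
  "motion": [
    [[0.0005,0.0043,0,0,0,7],[0.0005,0.0043,0,0,0,14],[0.0005,0.0043,0,0,0,21],[0.0005,0.0043,0,0,0,28],[0.0005,0.0043,0,0,0,35],[0.0005,0.0043,0,0,0,42],[0.0005,0.0043,0,0,0,49],[0.0005,0.0043,0,0,0,56]]
  ],
  "fingers": 0.05
}}

```text
time_s: 25.08
position: [0.4656, 0.3227, 0.1271]
tcp_rot: [[-0.398, 0.918, 0.0], [0.918, 0.398, 0.0], [0.0, 0.0, -1.0]]
force: [-0.2, -0.1, -0.4]
opening: 0.573
grasp_force: 0.0
```

Emit:
{"op": "play_rows", "data": {
  "motion": [
    [[0,0,0,0,0,7],[0,0,0,0,0,14],[0,0,0,0,0,21],[0,0,0,0,0,28],[0,0,0,0,0,34],[0,0,0,0,0,34],[0,0,0,0,0,34]]
  ]
}}

```text
time_s: 25.67
position: [0.4656, 0.3227, 0.1271]
tcp_rot: [[0.175, 0.985, 0.0], [0.985, -0.175, -0.0], [-0.0, 0.0, -1.0]]
force: [-0.6, -0.7, -0.6]
opening: 0.577
grasp_force: 0.0
```

Run:
```python
from vf import *
p,st=pos();print(p,np.array(st['tcp_rot']),st['joint_positions'],st['time_s'],st['opening'])
c=cap('wrist','w13.png');m=vmask('wrist',c)
print(fit([(c,m,True)],VIAL,[.466,.322,0.],[.003,.003,.1]))
```

```text
[0.4656 0.3227 0.1271] [[ 0.1754  0.9845  0.    ]
 [ 0.9845 -0.1754  0.    ]
 [ 0.      0.     -1.    ]] [23.4299 34.6106 96.2589 -0.001  49.1287 33.5349] 25.7667 0.5756360260268586
wrist 0.74 1104 [0.4668 0.3223 0.024 ]
(array([ 0.4675,  0.3248, -0.0884]), np.float64(0.13523373117362888))
```

The two views combined put the vial at (0.467,0.323). I'll descend and squeeze once, then open.

Emit:
{"op": "play_rows", "data": {
  "motion": [
    [[0,0.0017,0.02,0,0,0],[0,0.0017,0.04,0,0,0],[0,0.0017,0.06,0,0,0],[0,0.0017,0.072,0,0,0],[0,0.0017,0.077,0,0,0],[0,0.0017,0.078,0,0,0],[0,0.0017,0.078,0,0,0]]
  ]
}}

```text
time_s: 26.5
position: [0.4675, 0.3225, 0.0492]
tcp_rot: [[0.177, 0.984, 0.0], [0.984, -0.177, 0.0], [0.0, 0.0, -1.0]]
force: [0.5, 1.2, -0.6]
opening: 0.574
grasp_force: 0.0
```

Emit:
{"op": "play_rows", "data": {
  "motion": [
    [[0,0,0,0,0,0],[0,0,0,0,0,0],[0,0,0,0,0,0],[0,0,0,0,0,0],[0,0,0,0,0,0],[0,0,0,0,0,0]]
  ],
  "fingers": 0.015
}}

```text
time_s: 27.0
position: [0.4673, 0.3225, 0.0494]
tcp_rot: [[0.178, 0.984, 0.0], [0.984, -0.178, 0.0], [0.0, 0.0, -1.0]]
force: [-0.1, 0.0, 2.4]
opening: 0.239
grasp_force: 30.0
```

Emit:
{"op": "play_rows", "data": {
  "motion": [
    [[0,0,0,0,0,0],[0,0,0,0,0,0],[0,0,0,0,0,0],[0,0,0,0,0,0]]
  ],
  "fingers": 0.05
}}

```text
time_s: 27.33
position: [0.4672, 0.3224, 0.049]
tcp_rot: [[0.178, 0.984, -0.0], [0.984, -0.178, -0.0], [-0.0, -0.0, -1.0]]
force: [-0.1, -0.1, -0.3]
opening: 0.457
grasp_force: 0.0
```

The squeeze stopped at 20.8 mm, so the pads hold the cap. Now turn back and grip.

Emit:
{"op": "play_rows", "data": {
  "motion": [
    [[0,0,0,0,0,-4],[0,0,0,0,0,-11],[0,0,0,0,0,-18],[0,0,0,0,0,-25],[0,0,0,0,0,-32],[0,0,0,0,0,-39],[0,0,0,0,0,-46],[0,0,0,0,0,-53]]
  ]
}}

```text
time_s: 28.0
position: [0.4672, 0.3224, 0.0489]
tcp_rot: [[-0.683, 0.73, -0.0], [0.73, 0.683, -0.0], [0.0, -0.0, -1.0]]
force: [0.1, 1.2, -0.5]
opening: 0.571
grasp_force: 0.0
```

Emit:
{"op": "play_rows", "data": {
  "motion": [
    [[0,0,0,0,0,-7],[0,0,0,0,0,-14],[0,0,0,0,0,-21],[0,0,0,0,0,-28],[0,0,0,0,0,-35],[0,0,0,0,0,-37],[0,0,0,0,0,-37],[0,0,0,0,0,-37]]
  ]
}}

```text
time_s: 28.67
position: [0.4672, 0.3224, 0.0489]
tcp_rot: [[-0.984, 0.179, -0.0], [0.179, 0.984, -0.0], [0.0, -0.0, -1.0]]
force: [-0.3, -0.9, 0.5]
opening: 0.572
grasp_force: 0.0
```

Emit:
{"op": "play_rows", "data": {
  "motion": [
    [[0,0,0,0,0,0],[0,0,0,0,0,0],[0,0,0,0,0,0],[0,0,0,0,0,0],[0,0,0,0,0,0],[0,0,0,0,0,0],[0,0,0,0,0,0]]
  ],
  "fingers": 0.012
}}

```text
time_s: 29.25
position: [0.4673, 0.3224, 0.0491]
tcp_rot: [[-0.984, 0.178, 0.0], [0.178, 0.984, -0.0], [-0.0, 0.0, -1.0]]
force: [-1.0, 0.3, 0.3]
opening: 0.243
grasp_force: 30.0
```

```bash
python3 st.py
```

```text
29.35 rail [-187.8  228.6   22. ] F rail x,y,z [-0.3 -0.1 -0.1] M [ 0.01  0.02 -0.  ] yaw -10.23 [0.4673 0.3224 0.049 ] 0.24471038931583342 30.00006369111361
```

Emit:
{"op": "play_rows", "data": {
  "motion": [
    [[0,0,-0.01,0,0,0],[0,0,-0.035,0,0,0],[0,0,-0.07,0,0,0],[0,0,-0.105,0,0,0],[0,0,-0.14,0,0,0],[0,0,-0.17,0,0,0],[0,0,-0.19,0,0,0],[0,0,-0.19,0,0,0]]
  ]
}}

```text
time_s: 30.07
position: [0.4698, 0.3237, 0.245]
tcp_rot: [[-0.984, 0.177, 0.01], [0.177, 0.984, 0.004], [-0.009, 0.006, -1.0]]
force: [1.4, 0.1, 0.4]
opening: 0.243
grasp_force: 30.0
```

Emit:
{"op": "play_rows", "data": {
  "motion": [
    [[-0.018,-0.024,0,0,0,0],[-0.04,-0.053,0,0,0,0],[-0.062,-0.083,0,0,0,0],[-0.084,-0.112,0,0,0,0],[-0.106,-0.142,0,0,0,0],[-0.128,-0.171,0,0,0,0],[-0.146,-0.195,0,0,0,0],[-0.157,-0.21,0,0,0,0]]
  ]
}}

```text
time_s: 30.73
position: [0.5853, 0.0846, 0.2382]
tcp_rot: [[-0.984, 0.18, -0.001], [0.18, 0.984, -0.001], [0.001, -0.001, -1.0]]
force: [0.5, 0.4, -0.4]
opening: 0.245
grasp_force: 30.0
```

Emit:
{"op": "play_rows", "data": {
  "motion": [
    [[0,0,0,0,0,0],[0,0,0,0,0,0],[0,0,0,0,0,0],[0,0,0,0,0,0]]
  ]
}}

```text
time_s: 31.07
position: [0.5833, 0.0891, 0.2387]
tcp_rot: [[-0.984, 0.176, -0.002], [0.176, 0.984, 0.0], [0.002, 0.0, -1.0]]
force: [-0.3, -0.4, -0.5]
opening: 0.24
grasp_force: 30.0
```

```bash
python3 st.py
python3 - <<'E'
from vf import *
# hung holder + held vial seen by scene cam: check vial axis over socket
s=cap('scene','s14.png')
p=np.array(bot.read_state()['position'])
for r in finder.outline_of('scene','control_vial')[:3]:
    m=r['pixels'];v,u=np.nonzero(m);x=atz(s,(u.mean(),v.mean()),p[2]-.025);print(round(r['confidence'],2),m.sum(),x,u.min(),u.max(),v.min(),v.max())
mod=sil(s,[p[0],p[1],0,p[2]-.049],VIAL,False)>.5;v,u=np.nonzero(mod);print('model',u.min(),u.max(),v.min(),v.max())
for r in finder.outline_of('scene','holder')[:4]:
    mm=r['pixels'];v,u=np.nonzero(mm);x=atz(s,(u.mean(),v.mean()),.12)
    if np.linalg.norm(x[:2]-[.585,.088])<.035: print('holder',mm.sum(),x)
E
```

```text
31.1667 rail [-32.1  19.7 211.8] F rail x,y,z [-0.2 -0.1 -0.5] M [0.04 0.   0.01] yaw -10.13 [0.5835 0.0892 0.2388] 0.24421776888735272 29.99995274003595
0.55 216 [0.5745 0.0866 0.2141] 318 328 177 202
model 318 331 175 203
```

Emit:
{"op": "play_rows", "data": {
  "motion": [
    [[-0.0005,-0.0005,0.015,0,0,0],[-0.0005,-0.0005,0.03,0,0,0],[-0.0005,-0.0005,0.04,0,0,0],[-0.0005,-0.0005,0.044,0,0,0],[-0.0005,-0.0005,0.044,0,0,0],[-0.0005,-0.0005,0.044,0,0,0],[-0.0005,-0.0005,0.044,0,0,0]]
  ]
}}

```text
time_s: 31.95
position: [0.5855, 0.0873, 0.1957]
tcp_rot: [[-0.984, 0.178, 0.001], [0.178, 0.984, -0.0], [-0.001, 0.0, -1.0]]
force: [-0.0, 0.3, -1.6]
opening: 0.242
grasp_force: 30.0
```

```bash
python3 st.py
```

```text
32.05 rail [-29.8  18.1 168.8] F rail x,y,z [-0.  -0.1 -1. ] M [ 0.01 -0.01 -0.01] yaw -10.22 [0.5855 0.0873 0.1958] 0.24027536728864055 30.000058517907746
```

Emit:
{"op": "play_rows", "data": {
  "motion": [
    [[0.0007,0.0005,0.003,0,0,0],[0.0007,0.0005,0.006,0,0,0],[0.0007,0.0005,0.009,0,0,0],[0.0007,0.0005,0.012,0,0,0],[0.0007,0.0005,0.014,0,0,0],[0.0007,0.0005,0.014,0,0,0]]
  ]
}}

```text
time_s: 32.6
position: [0.5838, 0.0879, 0.1803]
tcp_rot: [[-0.984, 0.178, -0.001], [0.178, 0.984, 0.0], [0.001, -0.0, -1.0]]
force: [-0.6, -0.2, 0.2]
opening: 0.24
grasp_force: 30.0
```

```bash
python3 st.py
```

```text
32.7 rail [-31.3  18.5 153.6] F rail x,y,z [-0.5  0.5 -0.1] M [ 0.03  0.03 -0.  ] yaw -10.23 [0.584  0.0879 0.1806] 0.2358807535087089 29.99977476953063
```

The vial is in the socket mouth with no contact force. I'll lower it on.

Emit:
{"op": "play_rows", "data": {
  "motion": [
    [[0,0,0.002,0,0,0],[0,0,0.005,0,0,0],[0,0,0.008,0,0,0],[0,0,0.011,0,0,0],[0,0,0.014,0,0,0],[0,0,0.016,0,0,0],[0,0,0.017,0,0,0],[0,0,0.017,0,0,0]]
  ]
}}

```text
time_s: 33.42
position: [0.5841, 0.0879, 0.1637]
tcp_rot: [[-0.984, 0.178, -0.001], [0.178, 0.984, 0.0], [0.001, -0.0, -1.0]]
force: [-1.2, -0.7, -0.8]
opening: 0.239
grasp_force: 30.0
```

```bash
python3 st.py
```

```text
33.5167 rail [-31.2  18.5 136.9] F rail x,y,z [-0.8 -0.3 -0.7] M [ 0.01  0.01 -0.02] yaw -10.23 [0.5842 0.0879 0.1639] 0.24323376152580778 29.999987466435414
```

Emit:
{"op": "play_rows", "data": {
  "motion": [
    [[0,0,0.001,0,0,0],[0,0,0.002,0,0,0],[0,0,0.003,0,0,0],[0,0,0.0038,0,0,0],[0,0,0.0038,0,0,0]]
  ]
}}

```text
time_s: 33.98
position: [0.5841, 0.0879, 0.16]
tcp_rot: [[-0.984, 0.178, -0.0], [0.178, 0.984, -0.0], [0.0, -0.0, -1.0]]
force: [-0.7, -1.1, -1.0]
opening: 0.241
grasp_force: 30.0
```

```bash
python3 st.py
```

```text
34.0833 rail [-31.2  18.5 133.1] F rail x,y,z [-0.3 -0.7 -0.5] M [ 0.05 -0.   -0.02] yaw -10.23 [0.5842 0.0879 0.1601] 0.24121296616518642 30.00005633861292
```

Emit:
{"op": "play_rows", "data": {
  "motion": [
    [[0,0,0.0005,0,0,0],[0,0,0.001,0,0,0],[0,0,0.001,0,0,0]]
  ]
}}

```text
time_s: 34.38
position: [0.5842, 0.0879, 0.1592]
tcp_rot: [[-0.984, 0.178, -0.0], [0.178, 0.984, 0.0], [0.0, 0.0, -1.0]]
force: [-0.3, 0.1, 0.1]
opening: 0.242
grasp_force: 30.0
```

```bash
python3 st.py
```

```text
34.4833 rail [-31.1  18.5 132.2] F rail x,y,z [ 0.1 -0.  -0.6] M [0.04 0.   0.01] yaw -10.23 [0.5843 0.0879 0.1592] 0.24240105639241885 29.99988820287399
```

Emit:
{"op": "play_rows", "data": {
  "motion": [
    [[0,0,0.0003,0,0,0],[0,0,0.0006,0,0,0],[0,0,0.0006,0,0,0]]
  ]
}}

```text
time_s: 34.78
position: [0.5843, 0.088, 0.1587]
tcp_rot: [[-0.984, 0.178, 0.0], [0.178, 0.984, 0.0], [-0.0, 0.0, -1.0]]
force: [-0.1, 0.2, -0.2]
opening: 0.238
grasp_force: 30.0
```

```bash
python3 st.py
```

```text
34.8833 rail [-31.1  18.6 131.7] F rail x,y,z [0.2 0.2 0.2] M [ 0.05  0.02 -0.  ] yaw -10.23 [0.5843 0.088  0.1587] 0.2379839651237806 30.00001397507731
```

Emit:
{"op": "play_rows", "data": {
  "motion": [
    [[0,0,0.0002,0,0,0],[0,0,0.0004,0,0,0],[0,0,0.0004,0,0,0]]
  ]
}}

```text
time_s: 35.18
position: [0.5843, 0.088, 0.1583]
tcp_rot: [[-0.984, 0.178, 0.0], [0.178, 0.984, 0.0], [-0.0, 0.0, -1.0]]
force: [-1.2, 1.1, -0.2]
opening: 0.242
grasp_force: 30.0
```

```bash
python3 st.py
```

```text
35.2833 rail [-31.1  18.6 131.3] F rail x,y,z [-0.4  0.4 -0. ] M [0.08 0.02 0.02] yaw -10.23 [0.5843 0.088  0.1583] 0.2394817926366983 30.000137869210448
```

The weight is off the fingers and the base is at socket-floor height, so I'll release and retract upward.

Emit:
{"op": "play_rows", "data": {
  "motion": [
    [[0,0,0,0,0,0],[0,0,0,0,0,0],[0,0,0,0,0,0],[0,0,0,0,0,0],[0,0,0,0,0,0]]
  ],
  "fingers": 0.045
}}

```text
time_s: 35.75
position: [0.5842, 0.0879, 0.1582]
tcp_rot: [[-0.984, 0.178, -0.0], [0.178, 0.984, -0.0], [0.0, -0.0, -1.0]]
force: [0.5, 0.3, 0.0]
opening: 0.49
grasp_force: 0.0
```

Emit:
{"op": "play_rows", "data": {
  "motion": [
    [[0,0,-0.004,0,0,0],[0,0,-0.012,0,0,0],[0,0,-0.025,0,0,0],[0,0,-0.05,0,0,0],[0,0,-0.08,0,0,0],[0.03,0,-0.1,0,0,0],[0.07,0,-0.1,0,0,0],[0.1,0,-0.1,0,0,0]]
  ]
}}

```text
time_s: 36.42
position: [0.4846, 0.106, 0.2604]
tcp_rot: [[-0.984, 0.178, 0.003], [0.178, 0.984, 0.0], [-0.003, 0.001, -1.0]]
force: [-0.3, -0.1, -1.1]
opening: 0.518
grasp_force: 0.0
```

Emit:
{"op": "play_rows", "data": {
  "motion": [
    [[0.02,0.04,0,0,0,0],[0.02,0.08,0,0,0,0],[0.02,0.12,0,0,0,0],[0.02,0.15,0,0,0,0],[0.02,0.15,0,0,0,0]]
  ]
}}

```text
time_s: 36.83
position: [0.494, 0.262, 0.2596]
tcp_rot: [[-0.985, 0.173, 0.004], [0.173, 0.985, 0.004], [-0.004, 0.004, -1.0]]
force: [0.5, -0.3, 0.1]
opening: 0.517
grasp_force: 0.0
```

Run:
```python
from vf import *
s=cap('scene','s15.png');t=cap('top','t15.png')
old={n:cv2.cvtColor(cv2.imread(f'pics/{n}0.png'),cv2.COLOR_BGR2GRAY) for n in('scene','top')}
b=cv2.cvtColor(s['frame'],cv2.COLOR_RGB2GRAY);k=np.array([329,201]);up=lambda x:cv2.resize(x,None,fx=4,fy=4,interpolation=cv2.INTER_CUBIC)
T=up(old['scene'][k[1]-7:k[1]+5,k[0]-6:k[0]+7]);S=up(b[k[1]-14:k[1]+12,k[0]-13:k[0]+14]);_,mx,_,l=cv2.minMaxLoc(cv2.matchTemplate(S,T,cv2.TM_CCOEFF_NORMED));print('knob shift',np.array(l)/4-7,mx)
c9=pickle.load(open('c9.pkl','rb'))
for n,c in(('scene',s),('top',t)):
  for r in finder.outline_of(n,'control_vial')[:3]:
    m=r['pixels'];v,u=np.nonzero(m);x=atz(c,(u.mean(),v.mean()),.148);print(n,'vial',round(r['confidence'],2),m.sum(),x,u.min(),u.max(),v.min(),v.max())
  mod=sil(c,[.5845,.088,0,.1095],VIAL,False)>.5;v,u=np.nonzero(mod);print(n,'model',u.min(),u.max(),v.min(),v.max())
  for r in finder.outline_of(n,'holder')[:5]:
    mm=r['pixels'];v,u=np.nonzero(mm);x=atz(c,(u.mean(),v.mean()),.12);print(n,'holder',round(r['confidence'],2),mm.sum(),x)
  for kk in('tally','bottle','timer','petri_dish'):
    r=finder.recognise(n,kk)[:1]; print(n,kk,r and (round(r[0]['confidence'],2),np.array(r[0]['at'])))
p,st=pos();print(p,st['time_s'],st['force'])
```

```text
knob shift [0. 0.] 0.9967572093009949
scene vial 0.61 151 [0.5774 0.0858 0.148 ] 317 328 213 228
scene vial 0.61 582 [0.5405 0.0586 0.148 ] 310 344 220 246
scene model 318 330 212 238
scene holder 0.87 558 [0.4517 0.214  0.12  ]
scene holder 0.86 1173 [ 0.3602 -0.0819  0.12  ]
scene holder 0.64 555 [0.5754 0.081  0.12  ]
scene holder 0.61 312 [0.4826 0.3187 0.12  ]
scene tally (0.59, array([0.4554, 0.2135, 0.0252]))
scene bottle (0.83, array([0.5177, 0.4701, 0.0526]))
scene timer (0.54, array([0.782 , 0.2238, 0.0567]))
scene petri_dish (0.73, array([0.6003, 0.4613, 0.0137]))
top vial 0.64 135 [0.5821 0.0897 0.148 ] 349 362 206 217
top model 347 363 204 218
top holder 0.82 597 [ 0.4488 -0.0063  0.12  ]
top holder 0.65 412 [0.5853 0.0871 0.12  ]
top tally []
top bottle (0.61, array([0.5287, 0.4743, 0.0673]))
top timer (0.82, array([0.7842, 0.2182, 0.0509]))
top petri_dish (0.9, array([0.6092, 0.4631, 0.0141]))
[0.4928 0.2567 0.2583] 37.6333 [-0.1596  0.2365  0.4711]
```

The vial stands in the socket with its top at the expected height, the knob is down, and the holder and bystanders are in place.

```bash
python3 -c "
from rig import bot
print(bot.hand_in())"
```

```text
the job is handed in; nothing more can be done
None
```

The holder is latched on the rail behind the stop's plunger, the control vial stands in its socket, and the job was handed in at about 38 s with the bystanders seen back in their places.

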